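# Put the toppled reagent bottle back in its carrier

## Task

A reagent bottle has toppled over on the laboratory bench. Stand it upright on the open bench and let go of it so that it stands by itself; then pick it up again and set it upright, flat on the pad, in the empty compartment of the bottle carrier, and let go. Do not drop it or knock it over, and do not disturb the other bottles in the carrier or the other things on the bench.

Things in the scene. Friction and masses are not known exactly. Their poses are not given: they have to be found in the camera images.
- bottle: Toppled square reagent bottle, white, round yellow cap, 250 g, lying on a flat face. 130 mm tall: body 54 x 54 mm up to 86 mm above the base, conical shoulder, then cap 36 mm in diameter from 101 to 130 mm. Origin on the axis at mid-height, 65 mm above the base; z points from base to cap, x and y square to the faces. Origin is 27 mm above the bench lying, 65 standing on it, 74 standing on the pad
- carrier: Grey open-topped carrier fixed on the bench, 78 (x) x 226 (y) x 40 mm high, walls 4 mm, 14 mm lugs at both ends. Three compartments in a row along y, centred at y = -74, 0, 74 mm, each 70 x 70 mm inside, floor 6 mm above the bench; two hold bottles, one is empty. Origin: centre of its underside, z up
- pad: Dark rubber pad, 56 x 56 x 3 mm, fixed on the floor of the empty compartment and centred in it: the place where the bottle goes. Origin: centre of its underside (6 mm above the bench), axes along the carrier's.
- neighbour_a: Bystander: bottle of the same shape, size and axes as the toppled one (origin at mid-height, z towards the cap), standing in a carrier compartment; its cap top is 136 mm above the bench
- neighbour_b: Bystander: the same bottle as neighbour_a, standing in another compartment of the carrier; same axes
- timer: Bystander: flat white bench timer with a dark display, 75 (x) x 55 (y) x 20 mm, loose. Origin: centre of the underside.
- jar: Bystander: round white specimen jar with a yellow lid, 62 mm in diameter, 72 mm tall, loose, standing. Origin: centre of the underside.
- tipbox: Bystander: grey box with a blue lid, 87 (x) x 122 (y) x 78 mm, loose. Origin: centre of the underside.
- tape: Bystander: roll of paper tape lying flat, 92 mm in diameter, 25 mm high, loose. Origin: centre of the underside.

How it is judged:
On the way:
1. the bottle stands upright by itself on the bench, beside the carrier, not touched by the gripper (angle between bottle's own z axis and vertical below 0.1 rad and height (world z) of bottle between 0.06 and 0.0685 m and contact force between bottle and the fingers below 0.1 N and linear speed of bottle below 0.03 m/s), for 0.3 s.
At the end, for the whole second after the job is handed in: The bottle stands upright (0.08 rad) and still on the pad, axis within 16 mm of the pad's centre, height within 4 mm, let go; both other bottles stand in their compartments; timer, jar, tip box and tape roll are upright (0.1 rad) and, like the bottles, within 30 mm of where they were (angle between bottle's own z axis and vertical below 0.08 rad and horizontal distance between bottle and pad below 0.016 m and height (world z) of bottle between 0.07 and 0.078 m and linear speed of bottle below 0.02 m/s and angular speed of bottle below 0.2 rad/s and contact force between bottle and the fingers below 0.1 N and angle between each of neighbour_a, neighbour_b, timer, jar, tipbox, tape's own z axis and vertical below 0.1 rad and distance of each of neighbour_a, neighbour_b, timer, jar, tipbox, tape from where it was at the start of the episode below 0.03 m); the robot touches nothing.
It fails at once if the bottle is dropped or knocked over (faster than 0.5 m/s while out of the gripper) (linear speed of bottle above 0.5 m/s and contact force between bottle and the fingers below 0.05 N).
It fails at once if another bottle in the carrier is knocked over or pushed more than 30 mm (distance of any of neighbour_a, neighbour_b from where it was at the start of the episode above 0.03 m or angle between any of neighbour_a, neighbour_b's own z axis and vertical above 0.35 rad).
It fails at once if the timer, jar, tip box or tape roll is knocked over or pushed more than 30 mm (distance of any of timer, jar, tipbox, tape from where it was at the start of the episode above 0.03 m or angle between any of timer, jar, tipbox, tape's own z axis and vertical above 0.35 rad).
It also fails if it takes over 61 s, if anything falls off the work surface, if the arm or the gripper's body presses on something with over 40 N, if the wrist force passes 120 N, or if a joint passes its speed limit or range.

## Robot

A 7-joint arm with a two-finger parallel gripper is mounted at the origin on the work surface. World frame = base frame: x ahead of the robot, y to its left, z up, the work surface at z = 0. Lengths are in m, angles in rad, forces in N, time in s.
With the tool pointing down it reaches from about 0.425 to 0.925 m from the base axis. Payload 6.8 kg.
Tool frame: the origin (TCP) lies at the very end of the fingers, on their centre line; the grasp point (between the pads) lies 19 mm behind it (tcp_to_grasp is the distance from the TCP to the grasp point, in m); z points along the fingers, y is the direction in which the jaws open and shut (so a half turn about z gives the same grasp; the last joint's range is limited). The gripper opens to 85 mm and grips with 20 to 120 N. Pads are 22 mm wide; open, the fingers measure 114 mm over their backs; the gripper's body (76 mm by 85 mm) begins 54 mm behind the grasp point. The pads swing forward as they close: fully open they stand 13 mm farther back than shut.
Start: joints at [-1.258, 0.477, 0.022, 1.555, -0.011, 1.109, -0.083], TCP at [0.276, 0.616, 0.192] pointing down, gripper open.
Joint ranges: [-2.96, 2.96], [-0.34, 2.1], [-1.41, 1.46], [0.24, 2.44], [-1.37, 4.51], [0.17, 1.92], [-2.96, 2.96]. Speed limits (rad/s): [2.39, 2.39, 3.14, 3.14, 3.14, 3.14, 3.14].

## Interface

Orientations are given as a unit quaternion [w, x, y, z].
In Python, from station import * gives the robot as it stands.
- The arm moves only by the tool apply_moves, never from a script. Its argument "increments" is one flat list of numbers, 5 for each row, row after row: the finger opening in mm, from 0 to 85.4, then the shift along the tool's x, y, z in mm, then the turn about the tool's z in degrees. In form: [claw, tx, ty, tz, roll, claw, tx, ty, tz, roll, ...]. A call has 1 to 12 rows; each row shifts and turns the pose as measured when the row begins, along the tool's axes as they then stand; what a row does not reach is not made up. A row lasts 1/8 s, in which the tool goes at most 62.5 mm and 10.7 degrees, less where a joint would pass 70% of its speed; a pose out of reach is approached as far as the arm can. A call with a gripper value outside its range is refused whole. The fingers move at their own pace and stop on an object; "squeeze" is the grip in N (left out, the last holds). Time passes only in rows, so rows that do not move let the fingers close. It gives the time, the measured TCP pose, the force and the opening at its end, in the units of the state.
- get_obs(): the state, without advancing time (a new reading comes with each control period).
- read_camera(name): name is "side" or "top"; returns (picture, depth): 384x512x3 uint8, blue, green, red; 384x512 float32, m along the optical axis (not along the pixel's ray), 0 where there is no reading.
- get_calibration(name): a dict with "mtx" (3x3 intrinsics, pixels), "camera_from_world" (4x4, takes a point from world to camera coordinates). Camera axes: x right, y down, z forward; pixel columns grow to the right and rows downward; lengths in m; the calibration is good to about 2 mm. A picture is of the moment at which its call begins. get_calibration takes no time and is no camera call.
- hand_in(): hands the job in, once; it reports no verdict.
Trained networks look in the newest picture that a camera, given by its name, has taken for a name from the list of things; names that differ only in an ending like _2 or _b are one class to them, and where a whole thing is asked for, a point or a joint stands for the part that bears it (a point fixed in the world has none). Each returns a list of dicts, best first, with "p" (0 to 1); they miss things now and then, are a little off and sometimes report something else, mostly with a low value. They report only what shows in the picture. A call takes as long as a camera call.
- outline_of(camera, thing): "pixels" (384x512 bool, what is visible of it) and "extent" ([centre column, centre row, width, height] in pixels, round what is visible of it).
The state is a dict: "t": time; "q": joint angles; "joint_vel": joint speeds; "joint_torque": joint torques, N m; "eef_pos": TCP position; "tool_rot": TCP orientation; "contact_force": force on the tool from outside, world axes, zero at the start; "torque": the same for the moment, N m; "gripper_width": opening from 0.0 (shut) to 1.0 (fully open).
Only numpy, scipy, OpenCV 4.12 (cv2) and the standard library are available. Lean on these libraries where they do the work, as an engineer would, in place of code of your own. Each camera call takes 0.05 s, during which the arm holds its last target.

## Working session

There is one attempt and no reset: what is moved stays moved. The work goes in short steps, Python scripts to look and compute and a tool call to move; the robot and the scene stay as the last step left them, time stands still between calls to the robot, and variables do not carry over. Pictures are saved under pics/ and viewed, and the job is handed in when it is done.

Besides the shell and the picture viewer there is one more tool, called after "Call:" as name(argument=value, ...) on one line, values as JSON. apply_moves: Moves the arm, as the interface text tells. Its arguments: {"type":"object","properties":{"increments":{"type":"array"},"squeeze":{"type":"number"}},"required":["increments"]}

```bash
mkdir -p pics; ls; python3 - <<'E'
from station import *
import cv2,numpy as np
o=get_obs(); print({k:np.round(v,3) for k,v in o.items()})
for n in ("top","side"):
    im,d=read_camera(n); cv2.imwrite(f"pics/{n}0.png",im); np.save(f"{n}0.npy",d)
    c=get_calibration(n); print(n,np.round(c["mtx"],1).tolist(),np.round(c["camera_from_world"],4).tolist())
E
```

```text
pics
{'t': np.float64(0.0), 'q': array([-1.258,  0.478,  0.022,  1.556, -0.011,  1.109, -0.083]), 'joint_vel': array([-0.002,  0.001,  0.001,  0.   , -0.   ,  0.   ,  0.001]), 'joint_torque': array([ 1.0000e-03, -5.9646e+01,  1.6090e+00, -2.8119e+01,  1.3000e-02,
        9.0000e-03,  0.0000e+00]), 'eef_pos': array([0.275, 0.616, 0.191]), 'tool_rot': array([-0.   ,  0.209,  0.978, -0.001]), 'contact_force': array([-0.994,  0.075,  0.122]), 'torque': array([0.014, 0.002, 0.049]), 'gripper_width': np.float64(1.007)}
top [[379.2, 0.0, 251.7], [0.0, 379.2, 194.1], [0.0, 0.0, 1.0]] [[-0.0365, -0.9993, 0.0025, -0.0164], [-0.9776, 0.0352, -0.2074, 0.5268], [0.2071, -0.0101, -0.9783, 0.9013], [0.0, 0.0, 0.0, 1.0]]
side [[362.6, 0.0, 259.9], [0.0, 362.6, 197.1], [0.0, 0.0, 1.0]] [[0.8378, -0.5457, 0.0181, -0.4858], [-0.2926, -0.4767, -0.829, 0.2005], [0.461, 0.6892, -0.559, 0.9315], [0.0, 0.0, 0.0, 1.0]]
```

View pics/top0.png

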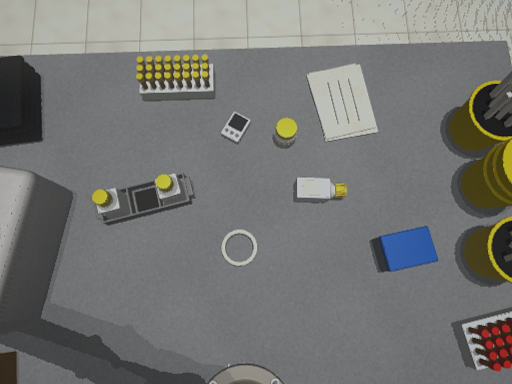

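View pics/side0.png

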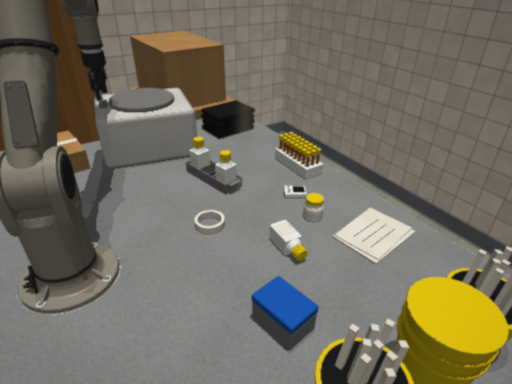

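Top view: the bottle lies at about (320,188) with its cap to the right (345,190). The carrier is at (143,198) with the middle compartment (147,197) empty. Next I'll measure them.

```bash
cat > h.py <<'E'
from station import *
import cv2,numpy as np
def cloud(n,d):
    c=get_calibration(n);K=c["mtx"];T=np.linalg.inv(np.array(c["camera_from_world"]))
    v,u=np.mgrid[:384,:512]; P=np.stack([(u-K[0][2])/K[0][0]*d,(v-K[1][2])/K[1][1]*d,d],-1)
    W=P@T[:3,:3].T+T[:3,3]; W[d<=0]=np.nan; return W
def proj(n,X):
    c=get_calibration(n);T=np.array(c["camera_from_world"]);p=np.atleast_2d(X)@T[:3,:3].T+T[:3,3]
    q=p@np.array(c["mtx"]).T; return q[:,:2]/q[:,2:]
E
python3 - <<'E'
from h import *
for n in ("top","side"):
    im,d=read_camera(n); W=cloud(n,d); bad=np.isnan(W[...,0]); print(n,"table z",np.round(np.nanmedian(W[...,2]),4))
    for t in ("bottle","carrier","pad","neighbour_a","timer","jar","tipbox","tape"):
        for r in outline_of(n,t)[:3]:
            m=r["pixels"]; P=W[m&~bad]
            hi=P[P[:,2]>np.percentile(P[:,2],50)] if len(P) else P
            rc=cv2.minAreaRect(P[:,:2].astype(np.float32)*1000) if len(P)>5 else None
            print(n,t,round(r["p"],2),np.round(r["extent"]).tolist(),"med",np.round(np.median(P,0),3),"z5/95",np.round(np.percentile(P[:,2],[5,95]),3), np.round(rc[0]),np.round(rc[1]),round(rc[2],1))
            np.save(f"m_{n}_{t}.npy",m) if r is not None else 0
    np.save(f"{n}0.npy",d)
E
```

```text
top table z -0.0011
top bottle 0.74 [321.0, 192.0, 54.0, 30.0] med [ 0.532 -0.2    0.051] z5/95 [0.019 0.055] [ 537. -212.] [ 58. 131.] 1.8
top carrier 0.74 [145.0, 198.0, 90.0, 49.0] med [0.516 0.24  0.028] z5/95 [0.003 0.04 ] [530. 240.] [ 77. 244.] 13.0
top pad 0.83 [147.0, 198.0, 25.0, 21.0] med [0.532 0.243 0.007] z5/95 [0.004 0.011] [530. 240.] [67. 65.] 14.3
top neighbour_a 0.63 [110.0, 202.0, 39.0, 30.0] med [0.507 0.303 0.091] z5/95 [0.027 0.136] [515. 315.] [55. 52.] 12.0
top neighbour_a 0.62 [171.0, 189.0, 31.0, 29.0] med [0.535 0.161 0.092] z5/95 [0.024 0.136] [545. 170.] [53. 54.] 14.9
top timer 0.82 [236.0, 127.0, 33.0, 31.0] med [0.721 0.002 0.018] z5/95 [0.012 0.022] [725.   2.] [56. 77.] 57.9
top jar 0.71 [286.0, 134.0, 22.0, 31.0] med [ 0.682 -0.127  0.068] z5/95 [0.011 0.073] [ 690. -129.] [57. 58.] 19.0
top tipbox 0.7 [405.0, 250.0, 64.0, 45.0] med [ 0.372 -0.394  0.076] z5/95 [0.025 0.079] [ 373. -406.] [ 96. 123.] 11.2
top tape 0.83 [238.0, 246.0, 35.0, 34.0] med [ 0.396 -0.002  0.023] z5/95 [-0.002  0.026] [396.   1.] [92. 88.] 87.1
side table z 0.0005
side bot
[... 496 characters left out ...]
94 [226.0, 168.0, 19.0, 34.0] med [0.535 0.154 0.081] z5/95 [0.037 0.133] [594. 275.] [309.  71.] 64.4
side neighbour_a 0.82 [199.0, 153.0, 21.0, 34.0] med [0.505 0.299 0.078] z5/95 [0.033 0.133] [570. 439.] [349.  72.] 65.2
side timer 0.72 [296.0, 194.0, 21.0, 13.0] med [ 0.717 -0.007  0.017] z5/95 [-0.001  0.02 ] [731.  17.] [96. 73.] 58.5
side jar 0.97 [312.0, 208.0, 18.0, 31.0] med [ 0.678 -0.145  0.046] z5/95 [0.005 0.071] [ 690. -135.] [60. 57.] 9.1
side tipbox 0.67 [285.0, 312.0, 69.0, 74.0] med [ 0.359 -0.426  0.075] z5/95 [0.009 0.078] [ 402. -403.] [145. 122.] 10.1
side tape 0.8 [211.0, 222.0, 29.0, 22.0] med [ 0.39  -0.008  0.016] z5/95 [-0.001  0.024] [387.  11.] [ 93. 117.] 28.8
```

```bash
python3 - <<'E'
from h import *
d=np.load("top0.npy");W=cloud("top",d);m=np.load("m_top_bottle.npy")
m=cv2.dilate(m.astype(np.uint8),np.ones((3,3)))>0
P=W[m];P=P[np.isfinite(P[:,0])]
B=P[(P[:,2]>.049)];print("body top",cv2.minAreaRect((B[:,:2]*1000).astype(np.float32)),len(B),np.median(B[:,2]))
im,_=read_camera("top")
hsv=cv2.cvtColor(im,cv2.COLOR_BGR2HSV);cap=m&(hsv[...,1]>120)&(hsv[...,0]>20)&(hsv[...,0]<40)
C=W[cap];C=C[np.isfinite(C[:,0])&(C[:,2]>.02)];print("cap",len(C),C.min(0),C.max(0),np.median(C,0),cv2.minAreaRect((C[:,:2]*1000).astype(np.float32)))
for n in("top","side"):
    if n=="side":
        W=cloud(n,np.load("side0.npy"));im,_=read_camera(n);hsv=cv2.cvtColor(im,cv2.COLOR_BGR2HSV)
        mm=np.load("m_side_bottle.npy")
    # neighbour caps top: z>0.13
    yl=(hsv[...,1]>100)&(hsv[...,0]>20)&(hsv[...,0]<40)&(np.abs(W[...,2]-.135)<.006)
    k,l,s,c=cv2.connectedComponentsWithStats(yl.astype(np.uint8))
    for i in range(1,k):
        if s[i,4]>15:
            Q=W[l==i]; print(n,"capdisc",np.round(Q.mean(0),4),np.round((Q.min(0)+Q.max(0))/2,4),s[i,4])
    # carrier rim pts
    R=W[(np.abs(W[...,2]-.040)<.004)&(np.abs(W[...,1]-.24)<.14)&(np.abs(W[...,0]-.53)<.1)]
    print(n,"rim",cv2.minAreaRect((R[:,:2]*1000).astype(np.float32)),len(R))
x=cv2.resize(im[190:290,240:340],(700,700),interpolation=cv2.INTER_CUBIC)
cv2.imwrite("pics/sidez.png",x[:600])
E
```

```text
body top ((537.2836303710938, -193.22640991210938), (89.49967956542969, 52.715206146240234), 87.1404800415039) 677 0.05268086172410902
cap 142 [ 0.51484126 -0.27809342  0.02720335] [ 0.55010745 -0.24989309  0.04674127] [ 0.53064477 -0.26431247  0.04102839] ((532.8357543945312, -264.4688720703125), (27.549999237060547, 35.80044174194336), 87.08866119384766)
top capdisc [ 0.7484 -0.5975  0.1301] [ 0.7483 -0.5976  0.1306] 37
top capdisc [ 0.6794 -0.5781  0.1302] [ 0.6786 -0.5779  0.1316] 17
top capdisc [ 0.6561 -0.5906  0.1301] [ 0.6571 -0.5908  0.1305] 16
top capdisc [ 0.6417 -0.6051  0.1304] [ 0.6412 -0.6048  0.1309] 23
top capdisc [ 0.5296 -0.5993  0.133 ] [ 0.5381 -0.6059  0.1349] 227
top capdisc [0.5459 0.1701 0.1344] [0.5454 0.1694 0.1345] 184
top capdisc [0.5152 0.3156 0.1344] [0.5149 0.3162 0.1336] 194
top capdisc [ 0.424  -0.6085  0.1299] [ 0.4229 -0.6095  0.1301] 20
top capdisc [ 0.3994 -0.5791  0.13  ] [ 0.3989 -0.5796  0.1305] 39
top capdisc [ 0.3645 -0.5653  0.1303] [ 0.3631 -0.5655  0.1306] 21
top capdisc [ 0.3385 -0.5692  0.1304] [ 0.3375 -0.5697  0.1311] 39
top capdisc [ 0.3107 -0.5849  0.1303] [ 0.3116 -0.5861  0.1307] 19
top rim ((530.6755981445312, 242.76242065429688), (78.94911193847656, 250.77267456054688), 12.442269325256348) 474
side capdisc [0.5124 0.3135 0.1329] [0.5129 0.3153 0.1319] 43
side capdisc [0.5428 0.166  0.1332] [0.545  0.1698 0.1328] 50
side capdisc [ 0.6985 -0.5798  0.1299] [ 0.6999 -0.5803  0.1302] 37
side capdisc [ 0.6704 -0.7061  0.131 ] [ 0.6699 -0.7047  0.1339] 26
side capdisc [ 0.4843 -0.6855  0.133 ] [ 0.5036 -0.6686  0.135 ] 530
side capdisc [ 0.4037 -0.5837  0.1298] [ 0.4029 -0.5837  0.1304] 20
side capdisc [ 0.3249 -0.5823  0.1299] [ 0.3328 -0.5864  0.1306] 204
side capdisc [ 0.4235 -0.6722  0.1299] [ 0.4231 -0.6709  0.1304] 69
side rim ((528.7865600585938, 235.653564453125), (80.80856323242188, 236.6212615966797), 12.455058097839355) 177
```

View pics/sidez.png

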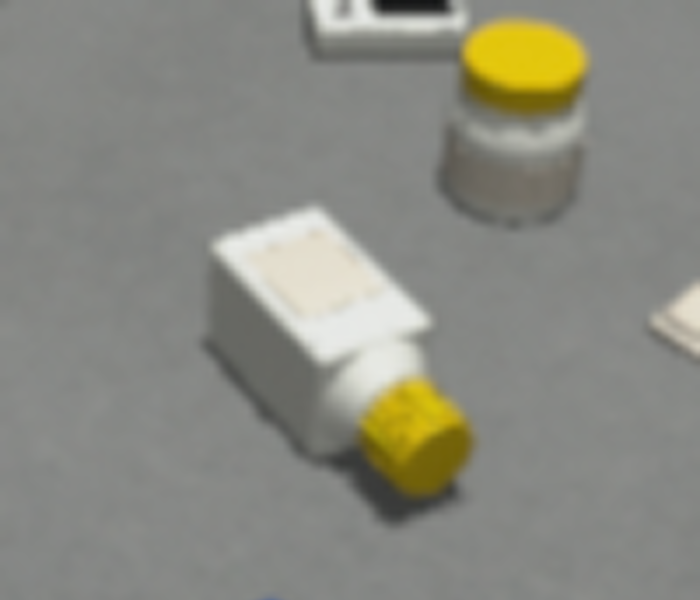

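```bash
cat > plan.py <<'E'
import sys
from h import *
from scipy.spatial.transform import Rotation as R
# usage: plan.py claw n x y z yawY(deg of tool y axis)
def rot(): 
    q=get_obs()["tool_rot"];return R.from_quat([q[1],q[2],q[3],q[0]])
def plan(claw,n,x,y,z,yaw=None):
    o=get_obs();p=o["eef_pos"];r=rot();M=r.as_matrix();ya=np.degrees(np.arctan2(M[1,1],M[0,1]))
    dy=0 if yaw is None else (yaw-ya+90)%180-90
    D=(np.array([x,y,z])-p)*1000/n; rows=[]
    for i in range(n):
        L=r.inv().apply(D); ro=-dy/n; rows+= [claw]+[round(float(v),1) for v in L]+[round(ro,1)]
        r=r*R.from_euler("z",ro,degrees=True)
    print("t",round(o["t"],2),"pos",np.round(p,4),"yawY",round(ya,1),"tilt",np.round(M[:,2],3),"w",round(o["gripper_width"],3),"F",np.round(o["contact_force"],1)); print(rows)
if __name__=="__main__":
    a=[float(v) for v in sys.argv[1:]]; plan(a[0],int(a[1]),*a[2:])
E
python3 plan.py 85 11 .47 .17 .19 25
```

```text
t 1.1 pos [0.2757 0.6161 0.1915] yawY 65.9 tilt [ 0.  0. -1.] w 0.999 F [-0.2  0.2  0.1]
[85.0, -32.7, -29.8, 0.1, np.float64(3.7), 85.0, -34.6, -27.6, 0.1, np.float64(3.7), 85.0, -36.3, -25.3, 0.1, np.float64(3.7), 85.0, -37.8, -22.9, 0.1, np.float64(3.7), 85.0, -39.2, -20.4, 0.1, np.float64(3.7), 85.0, -40.5, -17.8, 0.1, np.float64(3.7), 85.0, -41.6, -15.2, 0.1, np.float64(3.7), 85.0, -42.5, -12.4, 0.1, np.float64(3.7), 85.0, -43.2, -9.7, 0.1, np.float64(3.7), 85.0, -43.7, -6.8, 0.1, np.float64(3.7), 85.0, -44.1, -4.0, 0.1, np.float64(3.7)]
```

Call:
apply_moves(increments=[85,-33,-30,0,3.7,85,-34.6,-27.6,0,3.7,85,-36,-25,0,3.7,85,-38,-23,0,3.7,85,-39,-20.5,0,3.7,85,-40.5,-18,0,3.7,85,-41.5,-15,0,3.7,85,-42.5,-12.5,0,3.7,85,-43,-10,0,3.7,85,-43.7,-7,0,3.7,85,-44,-4,0,3.7], squeeze=20)

```text
t: 2.48
eef_pos: [0.4708, 0.1596, 0.1918]
tool_rot: [-0.001, 0.543, 0.84, 0.003]
contact_force: [0.8, -0.3, -0.3]
gripper_width: 0.993
```

```bash
python3 plan.py 85 12 .533 -.269 .15 -3.4
```

```text
t 2.48 pos [0.4708 0.1596 0.1918] yawY 24.3 tilt [ 0.003  0.006 -1.   ] w 0.993 F [ 0.8 -0.3 -0.3]
[85.0, -34.7, -10.0, 3.3, np.float64(2.3), 85.0, -35.1, -8.6, 3.3, np.float64(2.3), 85.0, -35.4, -7.2, 3.3, np.float64(2.3), 85.0, -35.7, -5.7, 3.3, np.float64(2.3), 85.0, -35.9, -4.3, 3.3, np.float64(2.3), 85.0, -36.0, -2.8, 3.3, np.float64(2.3), 85.0, -36.1, -1.4, 3.3, np.float64(2.3), 85.0, -36.1, 0.1, 3.3, np.float64(2.3), 85.0, -36.1, 1.5, 3.3, np.float64(2.3), 85.0, -36.0, 3.0, 3.3, np.float64(2.3), 85.0, -35.8, 4.4, 3.3, np.float64(2.3), 85.0, -35.6, 5.9, 3.3, np.float64(2.3)]
```

Accurate tracking. On to the bottle.

Call:
apply_moves(increments=[85,-34.7,-10,3.3,2.3,85,-35,-8.6,3.3,2.3,85,-35.4,-7.2,3.3,2.3,85,-35.7,-5.7,3.3,2.3,85,-36,-4.3,3.3,2.3,85,-36,-2.8,3.3,2.3,85,-36,-1.4,3.3,2.3,85,-36,0,3.3,2.3,85,-36,1.5,3.3,2.3,85,-36,3,3.3,2.3,85,-35.8,4.4,3.3,2.3,85,-35.6,6,3.3,2.3])

```text
t: 3.98
eef_pos: [0.5342, -0.2831, 0.1512]
tool_rot: [0.001, 0.733, 0.681, 0.007]
contact_force: [0.1, -0.2, 0.2]
gripper_width: 0.992
```

```bash
python3 plan.py 70 6 .533 -.270 .008 -3.4; python3 - <<'E'
from h import *
for n in("top","side"):
    im,d=read_camera(n);cv2.imwrite(f"pics/{n}1.png",im)
a=cv2.resize(cv2.imread("pics/side1.png")[120:320,180:400],(660,600));cv2.imwrite("pics/s1.png",a)
print(proj("side",[[.533,-.27,.027],[.533,-.27,.15]]))
E
```

```text
t 3.98 pos [ 0.5342 -0.2831  0.1512] yawY -4.2 tilt [ 0.012  0.009 -1.   ] w 0.992 F [ 0.1 -0.2  0.2]
[70.0, 1.9, -0.6, 23.9, np.float64(-0.1), 70.0, 1.9, -0.6, 23.9, np.float64(-0.1), 70.0, 1.9, -0.6, 23.9, np.float64(-0.1), 70.0, 1.9, -0.6, 23.9, np.float64(-0.1), 70.0, 1.9, -0.6, 23.9, np.float64(-0.1), 70.0, 1.9, -0.6, 23.9, np.float64(-0.1)]
[[300.24447921 253.1051638 ]
 [304.19160401 216.60688494]]
```

View pics/s1.png

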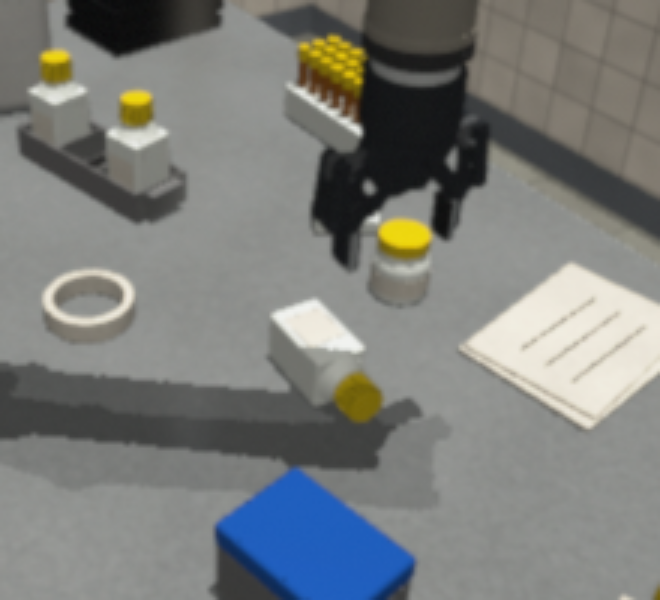

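The side view shows the bottle untouched, cap at about (357,397) in the crop, and the open gripper above it straddling its axis. I'll descend to it.

Call:
apply_moves(increments=[70,2,0,24,0,70,2,0,24,0,70,2,0,24,0,70,2,0,24,0,70,2,0,24,0,70,2,0,16,0])

```text
t: 4.82
eef_pos: [0.5389, -0.2702, 0.0135]
tool_rot: [0.003, 0.733, 0.68, 0.008]
contact_force: [-0.4, 1.1, -0.9]
gripper_width: 0.821
```

```bash
python3 plan.py 50 2 .533 -.270 .008 -3.4; python3 - <<'E'
from h import *
for n in("top","side"):
    im,d=read_camera(n);cv2.imwrite(f"pics/{n}2.png",im)
a=cv2.resize(cv2.imread("pics/side2.png")[180:300,240:360],(600,600));b=cv2.resize(cv2.imread("pics/top2.png")[150:230,280:380],(750,600))
cv2.imwrite("pics/s2.png",a);cv2.imwrite("pics/t2.png",b)
E
```

```text
t 4.83 pos [ 0.5389 -0.2702  0.0135] yawY -4.2 tilt [ 0.016  0.007 -1.   ] w 0.821 F [-0.4  1.1 -0.9]
[50.0, -0.1, -3.0, 2.7, np.float64(-0.4), 50.0, -0.1, -3.0, 2.7, np.float64(-0.4)]
```

View pics/s2.png

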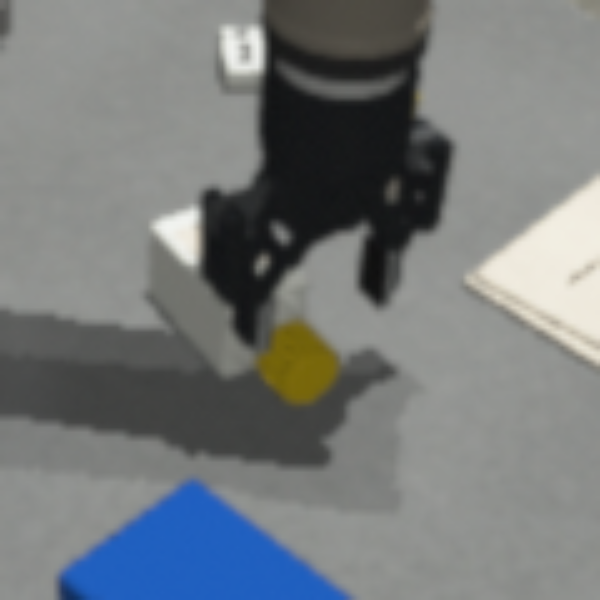

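View pics/t2.png

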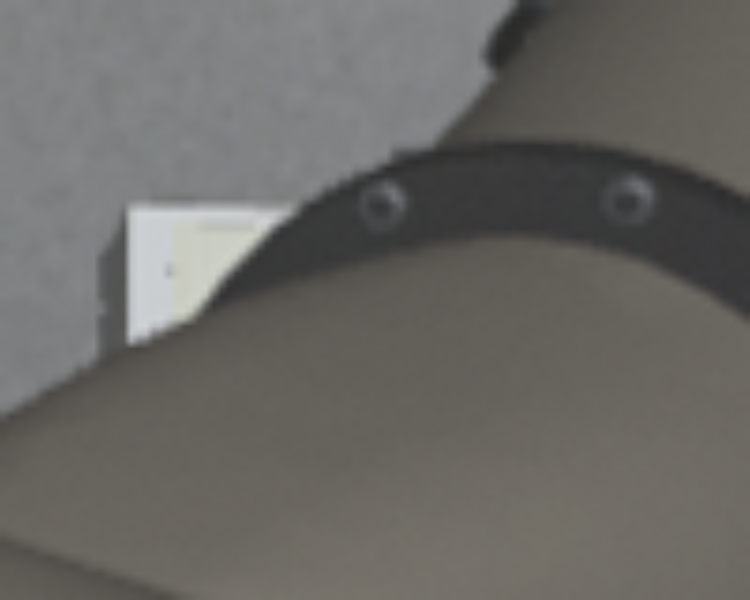

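Call:
apply_moves(increments=[60,0,-3,2.5,-0.2,50,0,-3,2.5,-0.2,42,0,0,0,0,34,0,0,0,0,20,0,0,0,0,20,0,0,0,0,20,0,0,0,0,20,0,0,0,0], squeeze=20)

```text
t: 5.92
eef_pos: [0.5337, -0.2706, 0.0106]
tool_rot: [0.004, 0.73, 0.683, 0.009]
contact_force: [0.1, 0.2, -0.6]
gripper_width: 0.235
```

```bash
python3 plan.py 20 3 .533 -.265 .03
```

```text
t 5.92 pos [ 0.5337 -0.2706  0.0106] yawY -3.8 tilt [ 0.019  0.006 -1.   ] w 0.235 F [ 0.1  0.2 -0.6]
[20.0, 1.9, -0.2, -6.5, 0.0, 20.0, 1.9, -0.2, -6.5, 0.0, 20.0, 1.9, -0.2, -6.5, 0.0]
```

```bash
python3 - <<'E'
from h import *
im,d=read_camera("side")
a=cv2.resize(im[180:300,240:360],(600,600))
cv2.imwrite("pics/s3.png",a)
E
```

```text
(no output)
```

View pics/s3.png

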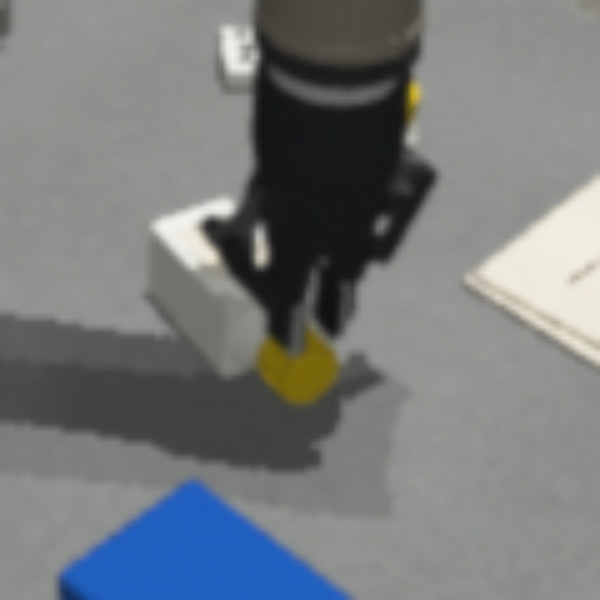

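```bash
python3 - <<'E'
from h import *
im,d=read_camera("side");W=cloud("side",d)
o=get_obs();print(o["eef_pos"],proj("side",o["eef_pos"]))
for v in range(234,262,2):
    for u in (294,297,299,301,304,307):
        print(u,v,np.round(W[v,u]*1000).astype(int),im[v,u].tolist(),end=" | ")
    print()
E
```

```text
[ 0.53373145 -0.27060229  0.01055298] [[300.10806568 257.63111338]]
294 234 [ 510 -264  100] [22, 20, 20] | 297 234 [ 507 -279  111] [21, 21, 20] | 299 234 [ 507 -286  117] [21, 20, 19] | 301 234 [ 512 -288  116] [35, 35, 33] | 304 234 [ 542 -267   87] [29, 29, 29] | 307 234 [ 541 -279   96] [24, 21, 20] | 
294 236 [ 503 -273  103] [23, 21, 21] | 297 236 [ 508 -279  104] [22, 21, 20] | 299 236 [ 511 -283  106] [24, 23, 21] | 301 236 [ 517 -284  104] [51, 52, 50] | 304 236 [ 540 -270   84] [28, 29, 28] | 307 236 [ 539 -282   93] [27, 27, 27] | 
294 238 [ 497 -281  104] [24, 23, 22] | 297 238 [ 506 -281  100] [23, 22, 21] | 299 238 [ 512 -282   98] [24, 24, 21] | 301 238 [ 597 -197   -2] [86, 88, 86] | 304 238 [ 541 -270   76] [24, 25, 24] | 307 238 [ 541 -281   84] [25, 26, 25] | 
294 240 [ 497 -281   98] [24, 23, 22] | 297 240 [ 506 -283   95] [23, 22, 21] | 299 240 [ 510 -285   94] [38, 38, 37] | 301 240 [ 588 -207    2] [97, 99, 98] | 304 240 [ 542 -269   69] [20, 19, 19] | 307 240 [ 540 -282   79] [25, 26, 25] | 
294 242 [ 510 -267   75] [29, 28, 27] | 297 242 [ 512 -276   80] [27
[... 1685 characters left out ...]
] | 297 256 [ 516 -277   31] [11, 102, 119] | 299 256 [ 523 -277   27] [12, 104, 121] | 301 256 [ 530 -278   24] [13, 103, 120] | 304 256 [ 537 -281   24] [14, 102, 119] | 307 256 [ 563 -266   -2] [67, 80, 83] | 
294 258 [ 526 -255    0] [56, 68, 70] | 297 258 [ 516 -277   23] [13, 99, 115] | 299 258 [ 521 -280   23] [10, 102, 120] | 301 258 [ 530 -278   17] [12, 103, 119] | 304 258 [ 541 -278   12] [41, 88, 99] | 307 258 [ 558 -273   -1] [64, 66, 65] | 
294 260 [ 524 -258   -3] [65, 66, 65] | 297 260 [ 517 -278   16] [50, 78, 84] | 299 260 [ 522 -280   15] [36, 90, 102] | 301 260 [ 531 -278    9] [45, 89, 100] | 304 260 [ 545 -275    0] [64, 67, 66] | 307 260 [ 553 -278   -2] [69, 71, 70] |
```

```bash
python3 - <<'E'
from h import *
W=cloud("side",np.load("side0.npy"));
m=(np.abs(W[...,0]-.276)<.07)&(np.abs(W[...,1]-.616)<.07)&(W[...,2]>.12)&(W[...,2]<.45)
P=W[m];i=np.argsort(P[:,2]);print(len(P),np.round(P[i[:12]],3)); print(proj("side",[.276,.616,.192]))
im=cv2.imread("pics/side0.png");cv2.imwrite("pics/s0z.png",cv2.resize(im[30:130,60:160],(600,600)))
im,d=read_camera("side");W=cloud("side",d)
dark=(im.max(2)<60)&(np.abs(W[...,0]-.53)<.06)&(np.abs(W[...,1]+.27)<.04)&(W[...,2]>.012)
P=W[dark];i=np.argsort(P[:,2]);print(np.round(P[i[:14]],3))
E
```

```text
1556 [[0.246 0.678 0.179]
 [0.223 0.554 0.182]
 [0.225 0.559 0.183]
 [0.229 0.577 0.184]
 [0.226 0.563 0.186]
 [0.232 0.59  0.187]
 [0.234 0.6   0.187]
 [0.237 0.61  0.187]
 [0.241 0.629 0.188]
 [0.229 0.576 0.188]
 [0.238 0.614 0.189]
 [0.234 0.576 0.191]]
[[105.16852763 109.31054842]]
[[ 0.542 -0.276  0.052]
 [ 0.543 -0.266  0.055]
 [ 0.513 -0.277  0.057]
 [ 0.541 -0.277  0.057]
 [ 0.543 -0.265  0.058]
 [ 0.542 -0.279  0.058]
 [ 0.514 -0.276  0.059]
 [ 0.539 -0.274  0.059]
 [ 0.542 -0.271  0.059]
 [ 0.539 -0.283  0.059]
 [ 0.541 -0.284  0.059]
 [ 0.54  -0.277  0.061]
 [ 0.51  -0.277  0.062]
 [ 0.541 -0.279  0.062]]
```

View pics/s0z.png

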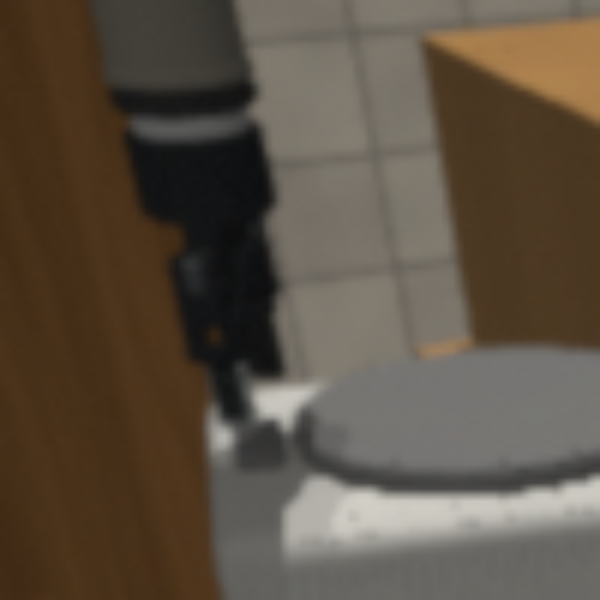

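The side depth puts the fingertips at z≈50 mm while the state says the TCP is at 10.6 mm. The jaws closed to 20 mm above the cap without touching it, which agrees with the camera. So the real tips are about 40 mm behind the reported TCP, and the bottle hasn't moved. I'll open and go lower in small steps, watching the force.

Call:
apply_moves(increments=[65,0,0,0,0,65,0,0,0,0,65,0,0,0,0,65,0,0,8,0,65,0,0,8,0,65,0,0,8,0])

```text
t: 6.82
eef_pos: [0.5344, -0.2704, -0.0148]
tool_rot: [0.004, 0.73, 0.683, 0.009]
contact_force: [0.4, 0.6, -0.8]
gripper_width: 0.762
```

```bash
cat > tip.py <<'E'
import sys
from h import *
o=get_obs();p=o["eef_pos"]
im,d=read_camera("side");W=cloud("side",d)
dark=(im.max(2)<60)&(np.hypot(W[...,0]-p[0],W[...,1]-p[1])<.07)&(W[...,2]>.012)
P=W[dark];i=np.argsort(P[:,2]);print(np.round(P[i[:8]],3).tolist());print(np.round(p,4),o["gripper_width"],np.round(o["contact_force"],1))
c=proj("side",p+np.array([0,0,.06]))[0].astype(int);s=60
y0=max(c[1]-s,0);x0=max(c[0]-s,0);print("crop",x0,y0)
cv2.imwrite(sys.argv[1],cv2.resize(im[y0:y0+2*s,x0:x0+2*s],(600,600),interpolation=cv2.INTER_CUBIC))
E
python3 tip.py pics/s4.png
```

```text
[[0.488, -0.265, 0.035], [0.487, -0.271, 0.037], [0.564, -0.284, 0.038], [0.564, -0.276, 0.039], [0.563, -0.281, 0.039], [0.563, -0.272, 0.04], [0.489, -0.277, 0.04], [0.493, -0.276, 0.041]]
[ 0.5344 -0.2704 -0.0148] 0.7623449880839227 [ 0.4  0.6 -0.8]
crop 241 187
```

View pics/s4.png

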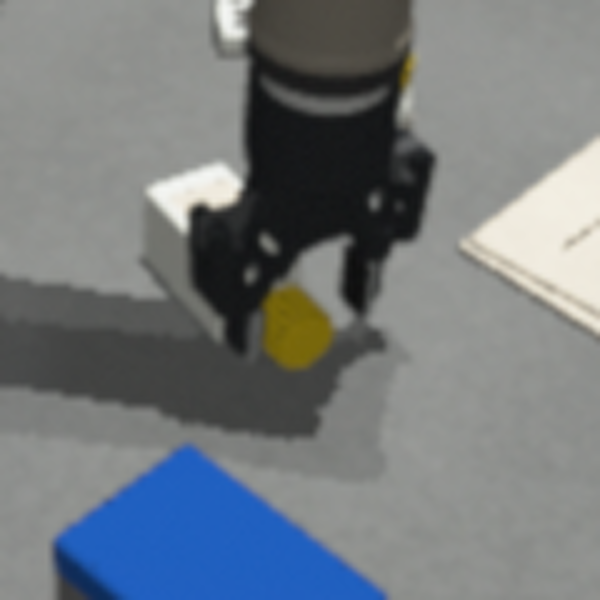

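TCP reads −15 mm with no contact, which confirms the offset. The fingers straddle the cap, with tips at about 34 mm. I'll go 18 mm lower and close.

Call:
apply_moves(increments=[60,0,0,6,0,60,0,0,6,0,60,0,0,5,0,50,0,0,1,0,42,0,0,0,0,36,0,0,0,0,30,0,0,0,0,30,0,0,0,0,30,0,0,0,0])

```text
t: 8.0
eef_pos: [0.5341, -0.2701, -0.0352]
tool_rot: [0.004, 0.73, 0.683, 0.009]
contact_force: [0.3, -1.2, -1.1]
gripper_width: 0.414
```

```bash
python3 tip.py pics/s5.png;python3 plan.py 30 3 .534 -.265 0
```

```text
[[0.506, -0.275, 0.013], [0.501, -0.268, 0.013], [0.547, -0.279, 0.013], [0.501, -0.273, 0.013], [0.549, -0.281, 0.013], [0.551, -0.282, 0.013], [0.502, -0.276, 0.015], [0.502, -0.267, 0.015]]
[ 0.5341 -0.2701 -0.0352] 0.41389349118435154 [ 0.3 -1.2 -1.1]
crop 240 193
t 8.05 pos [ 0.5342 -0.27   -0.0352] yawY -3.8 tilt [ 0.018  0.007 -1.   ] w 0.417 F [ 0.1 -0.  -1.2]
[30.0, 1.8, 0.0, -11.7, 0.0, 30.0, 1.8, 0.0, -11.7, 0.0, 30.0, 1.8, 0.0, -11.7, 0.0]
```

View pics/s5.png

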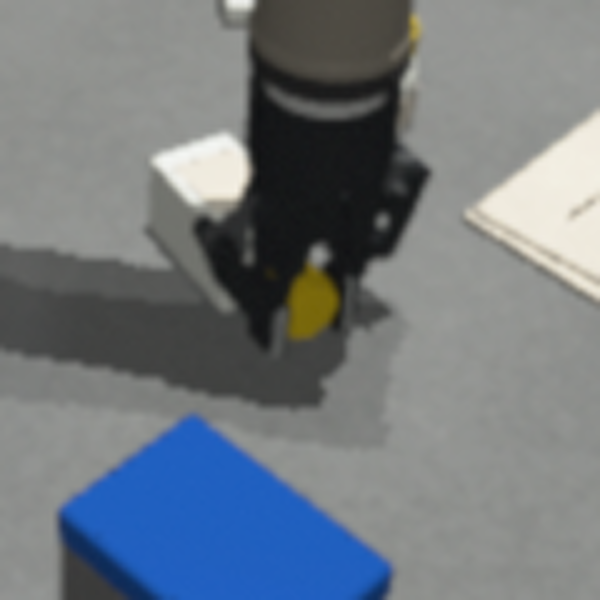

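Gripped at 35.4 mm, with the cap between the pads. I'll start the tilt by moving on an arc about the lower base edge, so the cap turns in the grip.

Call:
apply_moves(increments=[30,2,0,-7,0,30,2,0,-7,0,30,3,0,-8,0,30,4,0,-8,0])

```text
t: 8.55
eef_pos: [0.5335, -0.2584, -0.0038]
tool_rot: [0.003, 0.73, 0.683, 0.008]
contact_force: [0.0, -0.6, -2.6]
gripper_width: 0.412
```

```bash
python3 tip.py pics/s6.png
```

```text
[[0.502, -0.255, 0.042], [0.501, -0.261, 0.043], [0.505, -0.264, 0.043], [0.502, -0.264, 0.045], [0.55, -0.271, 0.046], [0.547, -0.27, 0.046], [0.5, -0.257, 0.048], [0.5, -0.262, 0.048]]
[ 0.5335 -0.2584 -0.0038] 0.4119476896466071 [ 0.  -0.6 -2.6]
crop 238 182
```

View pics/s6.png

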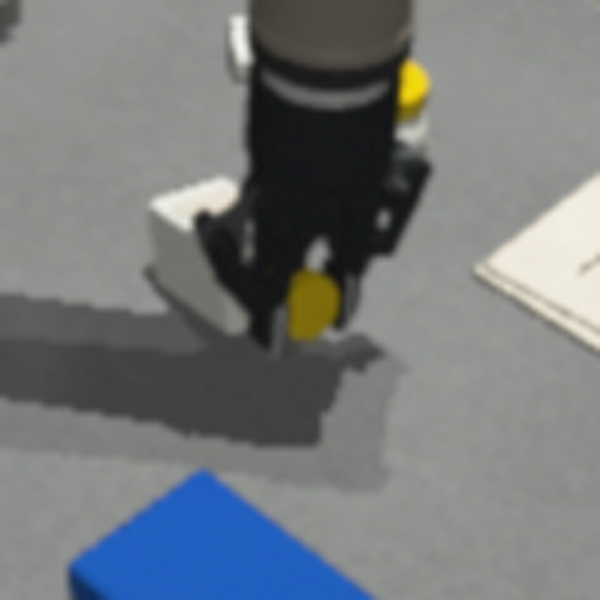

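It's pivoting: the front edge is raised and the cap axis tilted. I'll continue along the arc.

Call:
apply_moves(increments=[30,4,0,-9,0,30,5,0,-9,0,30,6,0,-9,0,30,7,0,-8,0,30,8,0,-8,0])

```text
t: 9.22
eef_pos: [0.535, -0.2261, 0.0431]
tool_rot: [0.003, 0.73, 0.683, 0.009]
contact_force: [0.0, -0.0, -1.4]
gripper_width: 0.414
```

```bash
python3 tip.py pics/s7.png
```

```text
[[0.506, -0.232, 0.092], [0.55, -0.239, 0.092], [0.507, -0.234, 0.093], [0.505, -0.219, 0.094], [0.55, -0.239, 0.095], [0.508, -0.233, 0.096], [0.505, -0.232, 0.096], [0.506, -0.23, 0.098]]
[ 0.535  -0.2261  0.0431] 0.4141158707032162 [ 0.  -0.  -1.4]
crop 232 161
```

View pics/s7.png

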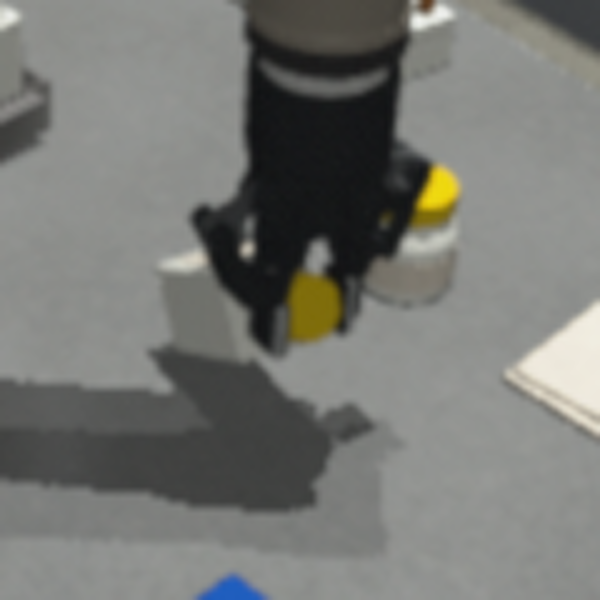

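Call:
apply_moves(increments=[30,8,0,-5,0,30,9,0,-4,0,30,9,0,-3,0,30,9,0,-2,0,30,9,0,-2,0,30,9,0,-1,0])

```text
t: 10.02
eef_pos: [0.5387, -0.1683, 0.0623]
tool_rot: [0.003, 0.73, 0.684, 0.009]
contact_force: [-0.5, 0.7, -3.4]
gripper_width: 0.413
```

```bash
python3 tip.py pics/s8.png
```

```text
[[0.51, -0.174, 0.11], [0.512, -0.171, 0.111], [0.552, -0.181, 0.111], [0.513, -0.174, 0.112], [0.554, -0.182, 0.115], [0.556, -0.179, 0.115], [0.505, -0.176, 0.116], [0.512, -0.175, 0.116]]
[ 0.5387 -0.1683  0.0623] 0.4134655622820936 [-0.5  0.7 -3.4]
crop 221 144
```

View pics/s8.png

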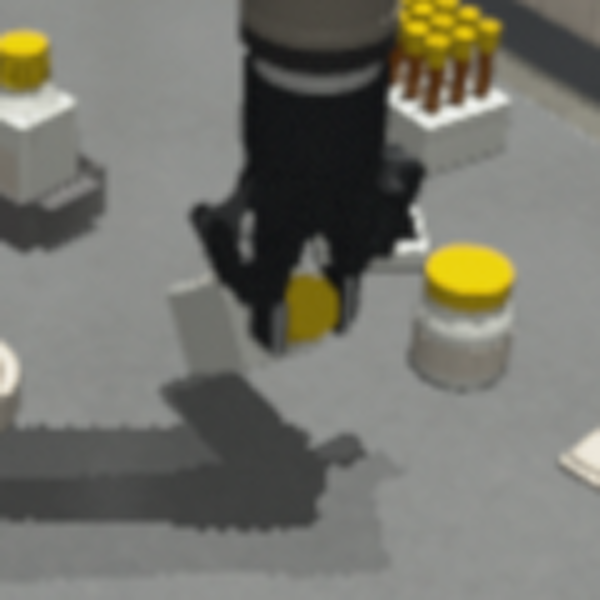

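The tilt is about 50° and the full weight is now carried (Fz −3.4), so the base edge has left the bench and the grip friction holds the angle. I'll measure the tilt and the edge height.

```bash
cat > bot.py <<'E'
from h import *
def meas(verbose=True):
    o=get_obs();p=o["eef_pos"];im,d=read_camera("side");W=cloud("side",d)
    near=(np.abs(W[...,0]-p[0])<.06)&(np.abs(W[...,1]-p[1])<.16)&(W[...,2]>.006)&(W[...,2]<p[2]+.09)
    white=near&(im.max(2).astype(int)-im.min(2)<25)&(im.min(2)>105)
    k,l,s,c=cv2.connectedComponentsWithStats(white.astype(np.uint8))
    j=1+np.argmax(s[1:,4]);P=W[l==j]
    # split planes: RANSAC simple via normals
    print("white n",len(P),"min",np.round(P.min(0),3),"max",np.round(P.max(0),3))
    rng=np.random.default_rng(0);rem=P
    for _ in range(2):
        best=None
        if len(rem)<30:break
        for _ in range(400):
            a=rem[rng.choice(len(rem),3,False)];n=np.cross(a[1]-a[0],a[2]-a[0]);L=np.linalg.norm(n)
            if L<1e-5:continue
            n/=L;e=np.abs((rem-a[0])@n)<.0025
            if best is None or e.sum()>best.sum():best=e
        Q=rem[best];m=Q.mean(0);n=np.linalg.svd(Q-m)[2][2];print("plane",len(Q),np.round(n*np.sign(n[2]+1e-9),3),np.round(m,3));rem=rem[~best]
    print("t",o["t"],np.round(p,4),"w",np.round(o["gripper_width"]*85.4,2),"F",np.round(o["contact_force"],1))
    return im,l==j
if __name__=="__main__":
    import sys
    im,m=meas()
    if len(sys.argv)>1:
        p=get_obs()["eef_pos"];c=proj("side",p+np.array([0,0,.06]))[0].astype(int);s=60;y0=max(c[1]-s,0);x0=max(c[0]-s,0)
        t=im.copy();t[m]=t[m]//2+np.array([0,100,0],np.uint8)
        cv2.imwrite(sys.argv[1],np.hstack([cv2.resize(z[y0:y0+2*s,x0:x0+2*s],(400,400)) for z in(im,t)]))
E
python3 bot.py pics/s9.png
```

```text
white n 257 min [ 0.485 -0.177  0.032] max [ 0.563 -0.057  0.152]
plane 210 [-0.998  0.058  0.014] [ 0.514 -0.107  0.081]
plane 28 [-0.042 -0.931  0.362] [ 0.526 -0.149  0.086]
t 10.075 [ 0.539  -0.1666  0.0622] w 35.62 F [-0.5  1.5 -3.3]
```

View pics/s9.png

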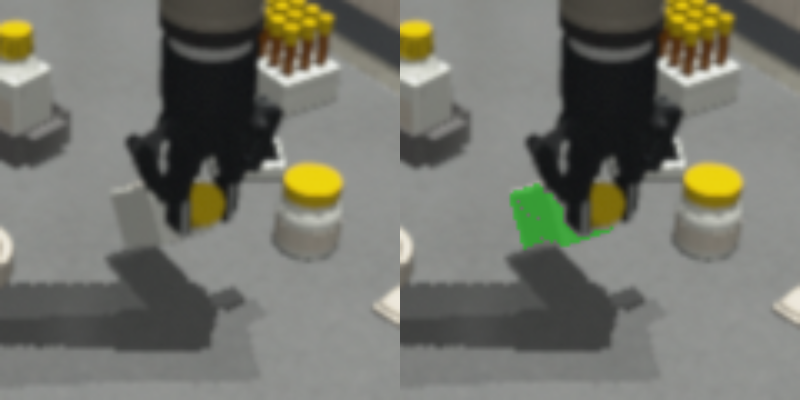

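```bash
cat >> bot.py <<'E'
    # -x face corners in y,z
    d=read_camera("side")[1];W=cloud("side",d);P=W[m];x0=np.median(P[:,0]);P=P[np.abs(P[:,0]-x0)<.008]
    for t in (0,):
        r=cv2.minAreaRect((P[:,1:]*1000).astype(np.float32));print("rect",np.round(r[0]),np.round(r[1]),round(r[2],1));print(np.round(cv2.boxPoints(r)).tolist())
        h=cv2.convexHull((P[:,1:]*1000).astype(np.float32))[:,0];print("hull",np.round(h).tolist())
E
python3 bot.py
```

```text
white n 259 min [ 0.486 -0.176  0.035] max [ 0.562 -0.058  0.151]
plane 203 [-0.998  0.065  0.016] [ 0.514 -0.108  0.081]
plane 28 [-0.012 -0.905  0.426] [ 0.53  -0.151  0.085]
t 10.125 [ 0.539  -0.1673  0.0622] w 35.26 F [-0.2  0.7 -2.7]
rect [-119.   87.] [ 52. 117.] 56.0
[[-182.0, 98.0], [-85.0, 33.0], [-56.0, 76.0], [-153.0, 142.0]]
hull [[-59.0, 74.0], [-75.0, 88.0], [-93.0, 101.0], [-102.0, 107.0], [-110.0, 112.0], [-125.0, 116.0], [-169.0, 108.0], [-178.0, 104.0], [-153.0, 79.0], [-88.0, 35.0], [-75.0, 49.0], [-61.0, 69.0]]
```

The −x face gives a tilt of only 34°, with the base edge 33 mm above the bench. I'll lower it to nearly touch, then ease the grip by finger position so gravity can swing the base down.

Call:
apply_moves(increments=[30,0,0,9,0,30,0,0,9,0,30,0,0,7,0,35,0,0,0,0,35,0,0,0,0])

```text
t: 10.85
eef_pos: [0.5383, -0.1703, 0.0347]
tool_rot: [0.003, 0.73, 0.683, 0.008]
contact_force: [-0.0, 0.1, -3.3]
gripper_width: 0.41
```

```bash
python3 bot.py
```

```text
white n 211 min [ 0.505 -0.175  0.022] max [ 0.537 -0.058  0.088]
plane 180 [-0.998  0.065  0.009] [ 0.513 -0.112  0.056]
plane 21 [ 0.957 -0.146  0.249] [ 0.519 -0.133  0.067]
t 10.85 [ 0.5383 -0.1703  0.0347] w 35.01 F [-0.   0.1 -3.3]
rect [0. 0.] [0. 0.] 0.0
[[0.0, 0.0], [0.0, 0.0], [0.0, 0.0], [0.0, 0.0]]Traceback (most recent call last):
  File "bot.py", line 33, in <module>
    h=cv2.convexHull((P[:,1:]*1000).astype(np.float32))[:,0];print("hull",np.round(h).tolist())
      ~~~~~~~~~~~~~~~~~~~~~~~~~~~~~~~~~~~~~~~~~~~~~~~~~^^^^^
TypeError: 'NoneType' object is not subscriptable
```

```bash
sed -i 's/P=W\[m\];x0=np.median/P=W[m];P=P[np.isfinite(P[:,0])];x0=np.median/' bot.py; python3 bot.py
```

```text
white n 210 min [ 0.485 -0.175  0.021] max [ 0.546 -0.061  0.123]
plane 175 [-0.998  0.069  0.009] [ 0.513 -0.111  0.056]
plane 21 [ 0.978 -0.156  0.135] [ 0.518 -0.132  0.068]
t 10.95 [ 0.5383 -0.1702  0.0348] w 35.23 F [ 0.   0.5 -2.6]
rect [-117.   60.] [ 48. 113.] 57.5
[[-178.0, 70.0], [-82.0, 9.0], [-56.0, 50.0], [-152.0, 111.0]]
hull [[-59.0, 45.0], [-66.0, 53.0], [-110.0, 84.0], [-114.0, 85.0], [-126.0, 86.0], [-131.0, 85.0], [-175.0, 75.0], [-157.0, 57.0], [-102.0, 22.0], [-81.0, 22.0], [-76.0, 26.0]]
```

Call:
apply_moves(increments=[35.4,0,0,0,0,35.4,0,0,0,0])

```text
t: 11.3
eef_pos: [0.5388, -0.1701, 0.0354]
tool_rot: [0.003, 0.73, 0.683, 0.009]
contact_force: [-0.7, 0.8, -3.3]
gripper_width: 0.415
```

```bash
python3 bot.py
```

```text
white n 221 min [ 0.485 -0.181  0.021] max [ 0.562 -0.064  0.124]
plane 176 [-0.998  0.061  0.008] [ 0.514 -0.115  0.055]
plane 28 [-0.068 -0.875  0.48 ] [ 0.53  -0.154  0.058]
t 11.3 [ 0.5388 -0.1701  0.0354] w 35.47 F [-0.7  0.8 -3.3]
rect [-118.   57.] [ 50. 111.] 57.2
[[-178.0, 66.0], [-85.0, 6.0], [-58.0, 48.0], [-151.0, 108.0]]
hull [[-65.0, 45.0], [-81.0, 59.0], [-94.0, 69.0], [-106.0, 79.0], [-113.0, 83.0], [-122.0, 87.0], [-129.0, 87.0], [-166.0, 82.0], [-173.0, 73.0], [-155.0, 51.0], [-104.0, 18.0], [-83.0, 24.0], [-76.0, 27.0], [-68.0, 32.0]]
```

Call:
apply_moves(increments=[35.7,0,0,0,0,35.7,0,0,0,0])

```text
t: 11.65
eef_pos: [0.5388, -0.1699, 0.0354]
tool_rot: [0.003, 0.73, 0.683, 0.009]
contact_force: [-0.2, 0.3, -1.9]
gripper_width: 0.42
```

```bash
python3 bot.py pics/s10.png
```

```text
white n 221 min [ 0.485 -0.181  0.02 ] max [ 0.564 -0.064  0.124]
plane 173 [-0.998  0.064  0.014] [ 0.514 -0.114  0.055]
plane 31 [-0.044 -0.872  0.488] [ 0.529 -0.153  0.059]
t 11.65 [ 0.5388 -0.1699  0.0354] w 35.89 F [-0.2  0.3 -1.9]
rect [-119.   58.] [ 49. 114.] 57.4
[[-180.0, 68.0], [-84.0, 7.0], [-57.0, 48.0], [-153.0, 110.0]]
hull [[-66.0, 46.0], [-82.0, 60.0], [-105.0, 78.0], [-115.0, 85.0], [-129.0, 88.0], [-175.0, 76.0], [-157.0, 53.0], [-107.0, 22.0], [-101.0, 21.0], [-80.0, 21.0], [-67.0, 32.0]]
```

View pics/s10.png

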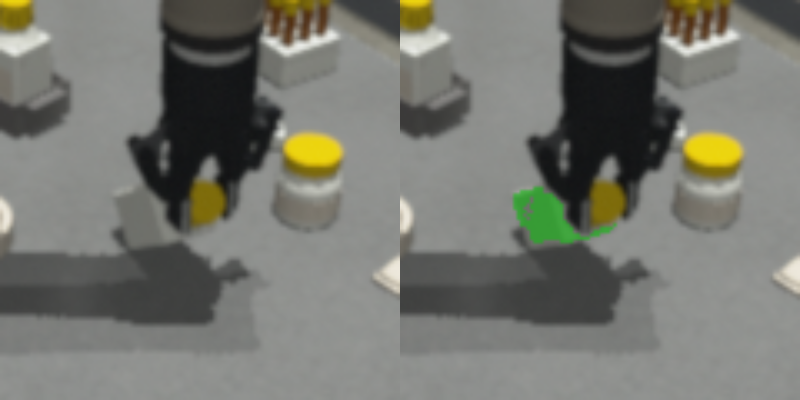

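Call:
apply_moves(increments=[35.7,0,0,4,0,36,0,0,0,0,36,0,0,0,0])

```text
t: 12.12
eef_pos: [0.5398, -0.1725, 0.0324]
tool_rot: [0.005, 0.731, 0.683, 0.009]
contact_force: [-0.2, -0.1, -0.4]
gripper_width: 0.419
```

```bash
python3 bot.py pics/s11.png
```

```text
white n 217 min [ 0.51  -0.158  0.018] max [ 0.534 -0.063  0.085]
plane 189 [-0.998  0.066  0.022] [ 0.514 -0.113  0.053]
t 12.125 [ 0.5398 -0.1725  0.0324] w 35.75 F [-0.2 -0.1 -0.4]
rect [-112.   51.] [48. 92.] 55.5
[[-164.0, 57.0], [-88.0, 5.0], [-61.0, 45.0], [-136.0, 97.0]]
hull [[-64.0, 44.0], [-84.0, 60.0], [-94.0, 67.0], [-102.0, 73.0], [-120.0, 84.0], [-130.0, 85.0], [-149.0, 78.0], [-155.0, 63.0], [-159.0, 53.0], [-117.0, 25.0], [-106.0, 21.0], [-98.0, 18.0], [-78.0, 19.0], [-67.0, 35.0]]
```

Call:
apply_moves(increments=[35.8,5,0,-5,0,35.8,6,0,-5,0,35.8,7,0,-4,0,35.8,0,0,0,0])

```text
t: 12.72
eef_pos: [0.5408, -0.1519, 0.0475]
tool_rot: [0.004, 0.73, 0.683, 0.009]
contact_force: [-0.9, 0.1, -2.4]
gripper_width: 0.419
```

```bash
python3 bot.py pics/s12.png
```

```text
white n 251 min [ 0.488 -0.162  0.019] max [ 0.563 -0.056  0.134]
plane 168 [-0.997  0.069  0.021] [ 0.515 -0.108  0.06 ]
plane 43 [0.081 0.978 0.195] [ 0.536 -0.147  0.068]
t 12.725 [ 0.5408 -0.1519  0.0475] w 35.8 F [-0.9  0.1 -2.4]
rect [-110.   62.] [ 51. 114.] 45.5
[[-169.0, 84.0], [-87.0, 4.0], [-52.0, 40.0], [-133.0, 120.0]]
hull [[-57.0, 40.0], [-59.0, 44.0], [-95.0, 83.0], [-106.0, 93.0], [-110.0, 96.0], [-156.0, 92.0], [-163.0, 90.0], [-147.0, 63.0], [-113.0, 30.0], [-97.0, 17.0], [-72.0, 20.0], [-61.0, 31.0]]
```

View pics/s12.png

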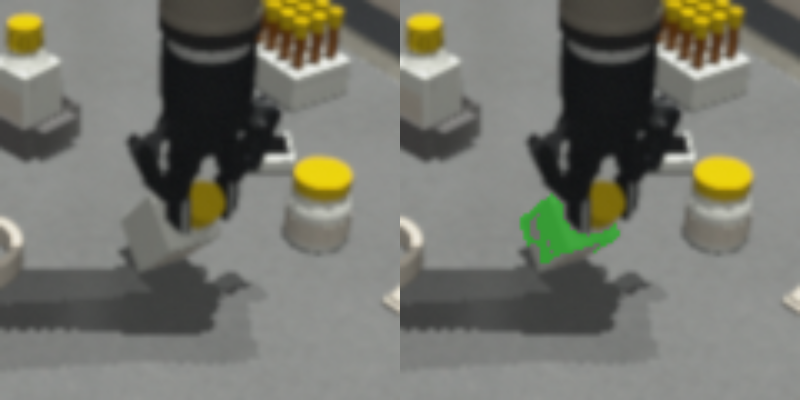

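Working: the tilt is now 44.5° and the edge stayed at y≈−0.087 on the bench. Continuing.

Call:
apply_moves(increments=[35.8,6,0,-4,0,35.8,7,0,-4,0,35.8,7,0,-3,0,35.8,7,0,-2,0,35.8,0,0,0,0])

```text
t: 13.45
eef_pos: [0.5422, -0.123, 0.0609]
tool_rot: [0.004, 0.73, 0.683, 0.009]
contact_force: [-0.4, 0.6, -1.7]
gripper_width: 0.419
```

```bash
python3 bot.py pics/s13.png
```

```text
white n 254 min [ 0.507 -0.134  0.014] max [ 0.564 -0.051  0.125]
plane 108 [-0.997  0.078  0.02 ] [ 0.516 -0.098  0.065]
plane 71 [-0.104 -0.987  0.124] [ 0.537 -0.128  0.079]
t 13.45 [ 0.5422 -0.123   0.0609] w 35.79 F [-0.4  0.6 -1.7]
rect [-94.  62.] [ 55. 110.] 27.0
[[-143.0, 98.0], [-93.0, 0.0], [-44.0, 25.0], [-94.0, 123.0]]
hull [[-51.0, 28.0], [-52.0, 33.0], [-58.0, 48.0], [-68.0, 73.0], [-81.0, 97.0], [-85.0, 99.0], [-134.0, 103.0], [-132.0, 78.0], [-132.0, 76.0], [-101.0, 15.0], [-98.0, 14.0], [-52.0, 21.0]]
```

View pics/s13.png

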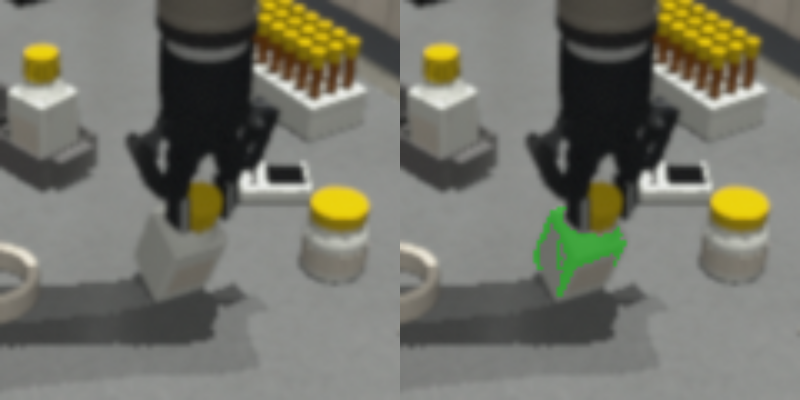

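63° now. Continue towards vertical.

Call:
apply_moves(increments=[35.8,7,0,-2,0,35.8,7,0,-2,0,35.8,7,0,-1,0,35.8,7,0,0,0,35.8,6,0,0,0,35.8,0,0,0,0])

```text
t: 14.3
eef_pos: [0.5441, -0.0875, 0.066]
tool_rot: [0.004, 0.731, 0.683, 0.009]
contact_force: [0.9, -0.4, -2.1]
gripper_width: 0.419
```

```bash
python3 bot.py pics/s14.png
```

```text
white n 356 min [ 0.511 -0.113  0.006] max [ 0.566 -0.051  0.1  ]
plane 192 [0.108 0.99  0.095] [ 0.537 -0.105  0.053]
plane 62 [-0.472 -0.056  0.88 ] [ 0.524 -0.087  0.088]
t 14.3 [ 0.5441 -0.0875  0.066 ] w 35.74 F [ 0.9 -0.4 -2.1]
rect [-79.  55.] [56. 98.] 7.0
[[-113.0, 100.0], [-101.0, 3.0], [-46.0, 10.0], [-57.0, 107.0]]
hull [[-51.0, 43.0], [-55.0, 89.0], [-58.0, 90.0], [-80.0, 96.0], [-98.0, 102.0], [-102.0, 96.0], [-109.0, 86.0], [-110.0, 81.0], [-109.0, 70.0], [-101.0, 12.0], [-99.0, 8.0], [-97.0, 3.0]]
```

View pics/s14.png

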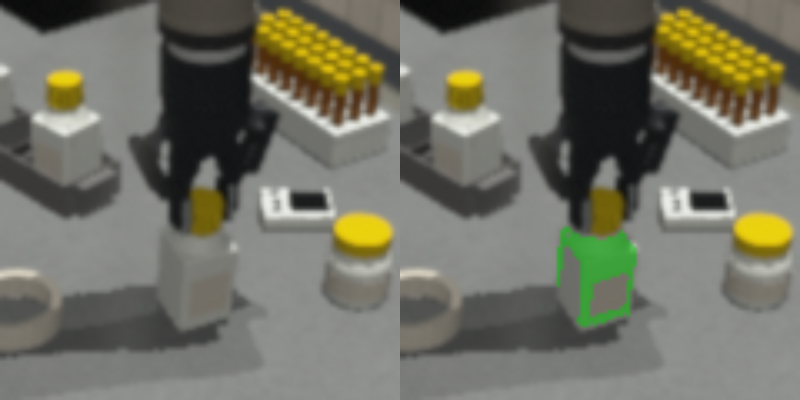

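84–85°. Final 13 mm, lowering slightly so the base seats.

Call:
apply_moves(increments=[35.8,5,0,0,0,35.8,5,0,0.5,0,35.8,3,0,1,0,35.8,0,0,1,0,35.8,0,0,0,0])

```text
t: 15.02
eef_pos: [0.5462, -0.0747, 0.0643]
tool_rot: [0.004, 0.731, 0.682, 0.01]
contact_force: [-0.9, 0.1, -1.5]
gripper_width: 0.418
```

```bash
python3 bot.py pics/s15.png
```

```text
white n 392 min [ 0.513 -0.105  0.006] max [ 0.566 -0.046  0.098]
plane 237 [-0.133 -0.991  0.011] [ 0.54  -0.099  0.05 ]
plane 63 [-0.096 -0.993  0.064] [ 0.535 -0.092  0.072]
t 15.025 [ 0.5462 -0.0747  0.0643] w 35.73 F [-0.9  0.1 -1.5]
rect [-93.  56.] [92. 44.] 58.5
[[-135.0, 29.0], [-98.0, 6.0], [-50.0, 84.0], [-87.0, 107.0]]
hull [[-50.0, 84.0], [-80.0, 98.0], [-90.0, 98.0], [-95.0, 95.0], [-101.0, 82.0], [-101.0, 81.0], [-102.0, 78.0], [-102.0, 17.0], [-101.0, 10.0], [-99.0, 7.0], [-98.0, 6.0]]
```

View pics/s15.png

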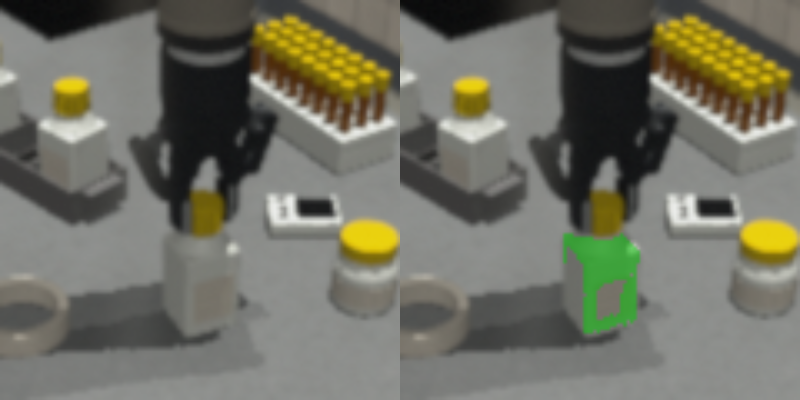

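Upright within about 1°. I'll lower until the bench takes the weight, then release gently.

Call:
apply_moves(increments=[35.8,0,0,1.5,0,35.8,0,0,1.5,0,35.8,0,0,0,0])

```text
t: 15.5
eef_pos: [0.5471, -0.0748, 0.0632]
tool_rot: [0.004, 0.731, 0.682, 0.011]
contact_force: [-1.0, 0.3, -1.7]
gripper_width: 0.417
```

```bash
python3 bot.py|head -3;python3 bot.py|grep F
```

```text
white n 392 min [ 0.513 -0.107  0.007] max [ 0.567 -0.047  0.103]
plane 229 [-0.137 -0.991  0.003] [ 0.539 -0.099  0.051]
plane 56 [-0.099 -0.986  0.132] [ 0.538 -0.094  0.075]
t 15.6 [ 0.5471 -0.0747  0.0631] w 35.78 F [-1.6  1.7  3.7]
```

Call:
apply_moves(increments=[36.5,0,0,0,0,38,0,0,0,0,42,0,0,0,0,50,0,0,0,0,60,0,0,0,0,60,0,0,0,0,60,0,0,0,0,60,0,0,0,0])

```text
t: 16.7
eef_pos: [0.5473, -0.0754, 0.0626]
tool_rot: [0.005, 0.732, 0.682, 0.01]
contact_force: [0.1, 0.5, 0.1]
gripper_width: 0.701
```

```bash
python3 bot.py pics/s16.png
```

```text
white n 395 min [ 0.513 -0.105  0.006] max [ 0.567 -0.044  0.098]
plane 238 [-0.134 -0.991  0.007] [ 0.539 -0.099  0.049]
plane 58 [-0.301 -0.915  0.267] [ 0.534 -0.091  0.085]
t 16.7 [ 0.5473 -0.0754  0.0626] w 59.9 F [0.1 0.5 0.1]
rect [-96.  53.] [93. 23.] 74.1
[[-120.0, 12.0], [-98.0, 5.0], [-72.0, 95.0], [-94.0, 101.0]]
hull [[-73.0, 94.0], [-77.0, 96.0], [-82.0, 98.0], [-96.0, 96.0], [-101.0, 79.0], [-101.0, 62.0], [-101.0, 7.0], [-98.0, 5.0], [-97.0, 9.0]]
```

View pics/s16.png

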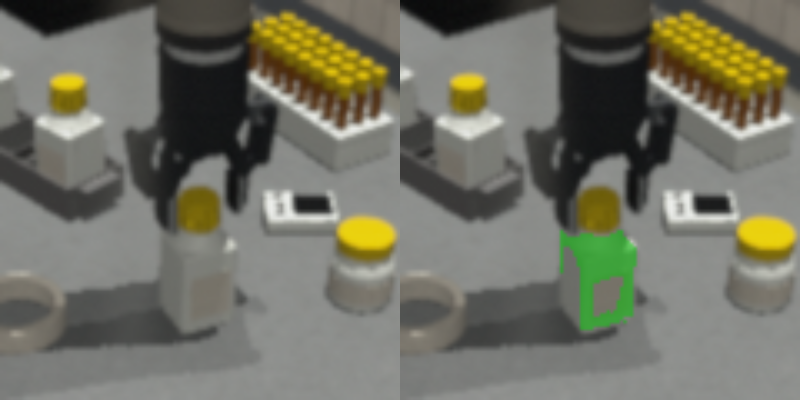

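The bottle stands free: face normal z 0.007, no contact, jaws at 60 mm. Now I'll regrip the cap with a firmer squeeze and lift.

Call:
apply_moves(increments=[50,0,0,0,0,42,0,0,0,0,37,0,0,0,0,30,0,0,0,0,30,0,0,0,0,30,0,0,0,0,30,0,0,-4,0,30,0,0,-6,0,30,0,0,-10,0], squeeze=40)

```text
t: 17.92
eef_pos: [0.5452, -0.0753, 0.0825]
tool_rot: [0.004, 0.732, 0.682, 0.009]
contact_force: [0.0, -0.2, -2.8]
gripper_width: 0.406
```

```bash
python3 bot.py pics/s17.png; python3 plan.py 30 6 .546 -.075 .218
```

```text
white n 435 min [ 0.513 -0.105  0.02 ] max [ 0.566 -0.045  0.117]
plane 242 [-0.13  -0.992  0.006] [ 0.538 -0.098  0.068]
plane 72 [-0.998  0.044  0.034] [ 0.518 -0.064  0.08 ]
t 17.925 [ 0.5452 -0.0753  0.0825] w 34.65 F [ 0.  -0.2 -2.8]
rect [-92.  76.] [95. 46.] 57.9
[[-136.0, 48.0], [-97.0, 23.0], [-47.0, 104.0], [-86.0, 128.0]]
hull [[-47.0, 104.0], [-81.0, 116.0], [-86.0, 117.0], [-92.0, 118.0], [-100.0, 105.0], [-101.0, 102.0], [-102.0, 85.0], [-103.0, 28.0], [-97.0, 23.0]]
t 18.02 pos [ 0.5464 -0.0756  0.0835] yawY -4.1 tilt [ 0.021  0.007 -1.   ] w 0.407 F [ 0.1  0.6 -3.5]
[30.0, 0.3, 0.4, -22.4, 0.0, 30.0, 0.3, 0.4, -22.4, 0.0, 30.0, 0.3, 0.4, -22.4, 0.0, 30.0, 0.3, 0.4, -22.4, 0.0, 30.0, 0.3, 0.4, -22.4, 0.0, 30.0, 0.3, 0.4, -22.4, 0.0]
```

View pics/s17.png

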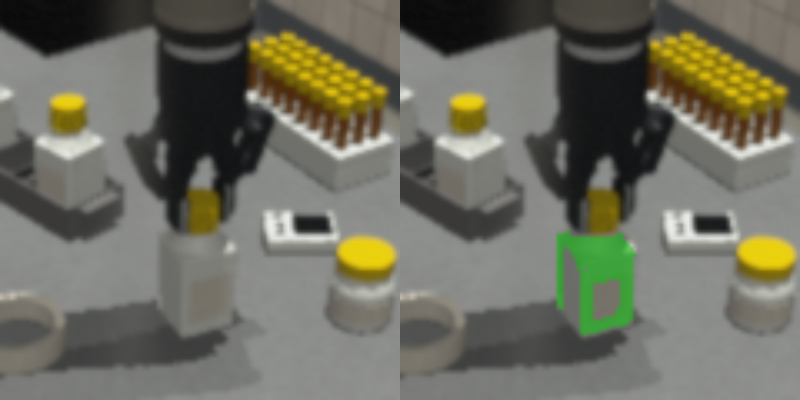

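Held upright and lifted 20 mm. I'll lift higher so it clears the neighbours' caps.

Call:
apply_moves(increments=[30,0,0,-15,0,30,0,0.5,-23,0,30,0,0.5,-25,0,30,0,0.5,-25,0,30,0,0.5,-23,0,30,0,0.5,-15,0,30,0,0,-8,0])

```text
t: 18.9
eef_pos: [0.5452, -0.0775, 0.2258]
tool_rot: [0.005, 0.732, 0.681, 0.011]
contact_force: [0.5, 0.9, -3.8]
gripper_width: 0.407
```

```bash
python3 bot.py|grep -E "plane|F"; python3 plan.py 30 12 .530 .242 .222 15.8
```

```text
plane 299 [-0.154 -0.988  0.012] [ 0.537 -0.101  0.21 ]
plane 75 [-0.996  0.087  0.028] [ 0.517 -0.071  0.211]
t 18.9 [ 0.5452 -0.0775  0.2258] w 34.74 F [ 0.5  0.9 -3.8]
t 19.0 pos [ 0.5454 -0.0776  0.2255] yawY -4.2 tilt [ 0.022  0.007 -1.   ] w 0.41 F [ 0.1 -1.3 -2.8]
[30.0, 26.5, -3.2, 0.5, np.float64(-1.7), 30.0, 26.5, -2.4, 0.5, np.float64(-1.7), 30.0, 26.6, -1.7, 0.5, np.float64(-1.7), 30.0, 26.6, -0.9, 0.5, np.float64(-1.7), 30.0, 26.7, -0.1, 0.5, np.float64(-1.7), 30.0, 26.7, 0.6, 0.5, np.float64(-1.7), 30.0, 26.6, 1.4, 0.5, np.float64(-1.7), 30.0, 26.6, 2.2, 0.5, np.float64(-1.7), 30.0, 26.5, 3.0, 0.5, np.float64(-1.7), 30.0, 26.4, 3.7, 0.5, np.float64(-1.7), 30.0, 26.3, 4.5, 0.5, np.float64(-1.7), 30.0, 26.1, 5.3, 0.5, np.float64(-1.7)]
```

Call:
apply_moves(increments=[30,12,-1.5,0,-1.6,30,20,-2,0,-1.6,30,28,-2,0,-1.7,30,30,-1,0,-1.7,30,32,0,0,-1.7,30,32,1,0,-1.7,30,32,2,0,-1.7,30,32,3,0,-1.7,30,32,3.5,0,-1.7,30,28,4,0,-1.7,30,20,3.5,0,-1.7,30,12,2,0,-1.7])

```text
t: 20.5
eef_pos: [0.5156, 0.2584, 0.2193]
tool_rot: [0.002, 0.587, 0.81, 0.004]
contact_force: [0.6, -0.7, -3.5]
gripper_width: 0.407
```

```bash
python3 bot.py pics/s18.png; python3 plan.py 30 2 .530 .242 .222 15.8
python3 - <<'E'
from h import *
im,d=read_camera("top");cv2.imwrite("pics/t18.png",cv2.resize(im[120:270,60:260],(800,600)))
im,d=read_camera("side");cv2.imwrite("pics/s18b.png",cv2.resize(im[60:210,140:340],(800,600)))
E
```

```text
white n 362 min [0.478 0.222 0.155] max [0.541 0.278 0.253]
plane 183 [-0.969 -0.244  0.036] [0.487 0.248 0.205]
plane 83 [ 0.221 -0.975  0.018] [0.516 0.234 0.201]
t 20.5 [0.5156 0.2584 0.2193] w 34.8 F [ 0.6 -0.7 -3.5]
rect [248. 204.] [95. 48.] 80.8
[[217.0, 162.0], [264.0, 154.0], [279.0, 247.0], [232.0, 255.0]]
hull [[278.0, 238.0], [255.0, 251.0], [251.0, 252.0], [247.0, 250.0], [230.0, 236.0], [229.0, 236.0], [228.0, 229.0], [227.0, 219.0], [227.0, 170.0], [229.0, 160.0], [260.0, 165.0], [266.0, 170.0]]
t 20.6 pos [0.5156 0.2586 0.2194] yawY 18.1 tilt [ 0.008  0.005 -1.   ] w 0.404 F [-0.  -0.2 -2.9]
[30.0, -10.1, 4.3, -1.3, np.float64(1.2), 30.0, -10.0, 4.5, -1.3, np.float64(1.2)]
```

View pics/s18b.png

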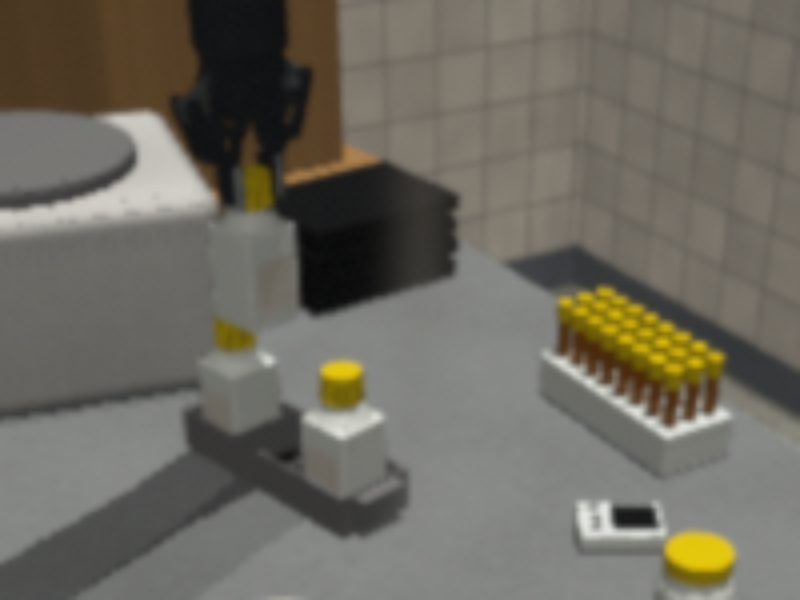

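View pics/t18.png

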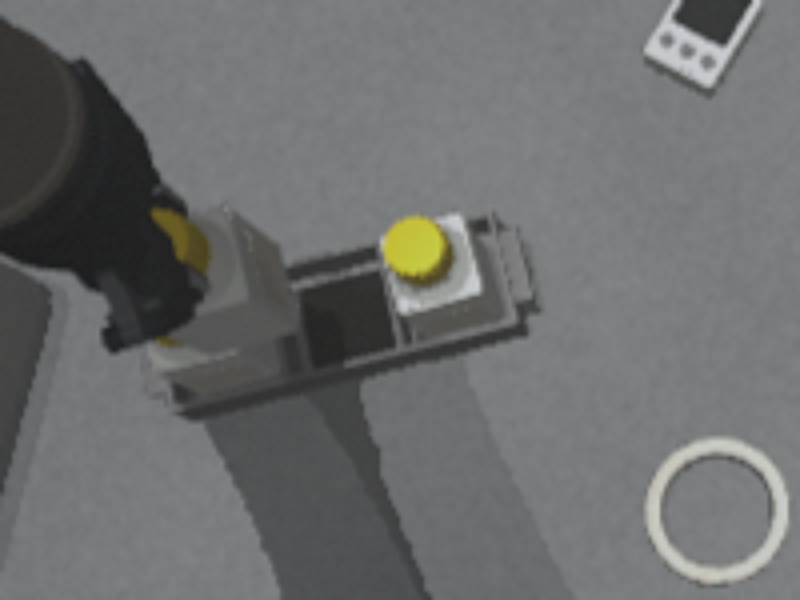

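```bash
python3 plan.py 30 2 .5326 .2416 .219 16.9
```

```text
t 20.7 pos [0.5163 0.2558 0.2196] yawY 17.9 tilt [ 0.009  0.004 -1.   ] w 0.407 F [-0.2  0.2 -3.1]
[30.0, -9.2, 5.6, 0.3, np.float64(0.5), 30.0, -9.2, 5.6, 0.3, np.float64(0.5)]
```

Call:
apply_moves(increments=[30,-9,5.6,0,0.5,30,-9,5.6,0,0.5,30,0,0,0,0,30,0,0,0,0])

```text
t: 21.2
eef_pos: [0.5352, 0.2365, 0.2202]
tool_rot: [0.003, 0.599, 0.801, 0.004]
contact_force: [0.8, -0.1, -3.5]
gripper_width: 0.409
```

```bash
python3 bot.py |grep -E "plane|F|white"; python3 plan.py 30 2 .5326 .2416 .219 
python3 - <<'E'
from h import *
im,d=read_camera("top");cv2.imwrite("pics/t19.png",cv2.resize(im[120:270,60:260],(800,600)))
W=cloud("top",d)
m=(np.hypot(W[...,0]-.53,W[...,1]-.242)<.07)&(W[...,2]>.06)&(W[...,2]<.27)
E
```

```text
white n 391 min [0.499 0.202 0.155] max [0.56  0.257 0.255]
plane 199 [-0.97  -0.243  0.006] [0.506 0.228 0.202]
plane 91 [ 0.234 -0.972  0.018] [0.535 0.213 0.207]
t 21.2 [0.5352 0.2365 0.2202] w 34.96 F [ 0.8 -0.1 -3.5]
t 21.3 pos [0.535  0.2367 0.2202] yawY 16.4 tilt [ 0.01   0.003 -1.   ] w 0.409 F [ 0.1 -0.2 -3.3]
[30.0, 2.7, -0.5, 0.6, 0.0, 30.0, 2.7, -0.5, 0.6, 0.0]
```

View pics/t19.png

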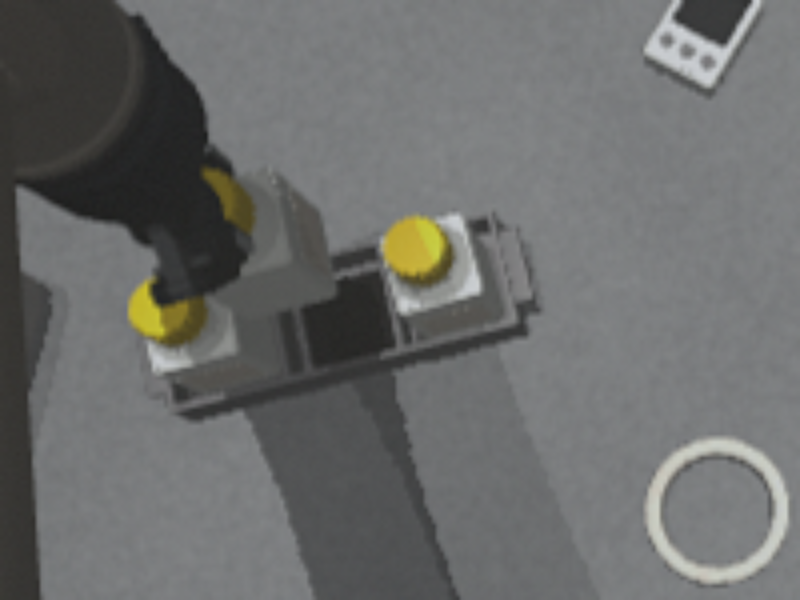

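Bottle offset from the pad centre is about 2.4 mm along the carrier's y, with yaw 13.7° against 12.3°. I'll correct that and descend to just above the walls.

Call:
apply_moves(increments=[30,2.5,0,0,1,30,1,0,10,0.5,30,0,0,18,0,30,0,0,20,0,30,0,0,20,0,30,0,0,15,0,30,0,0,8,0,30,0,0,0,0])

```text
t: 22.35
eef_pos: [0.5322, 0.2416, 0.1207]
tool_rot: [0.002, 0.609, 0.793, 0.002]
contact_force: [-0.3, 0.6, -2.5]
gripper_width: 0.406
```

```bash
python3 bot.py |grep -E "plane|F|white"; python3 plan.py 30 2 .534 .2400 .1 
python3 - <<'E'
from h import *
im,d=read_camera("top");a=cv2.resize(im[140:240,80:210],(520,400))
im,d=read_camera("side");b=cv2.resize(im[100:210,160:260],(364,400))
cv2.imwrite("pics/t20.png",np.hstack([a,b])[:, :800])
E
```

```text
white n 770 min [0.481 0.118 0.031] max [0.578 0.335 0.155]
plane 239 [0.974 0.217 0.056] [0.506 0.226 0.091]
plane 115 [ 0.222 -0.972  0.073] [0.553 0.146 0.063]
t 22.35 [0.5322 0.2416 0.1207] w 34.68 F [-0.3  0.6 -2.5]
t 22.45 pos [0.5329 0.2419 0.1217] yawY 15.0 tilt [ 0.007  0.002 -1.   ] w 0.408 F [ 0.5 -0.3 -3.1]
[30.0, -1.1, 0.2, 10.8, 0.0, 30.0, -1.1, 0.2, 10.8, 0.0]
```

View pics/t20.png

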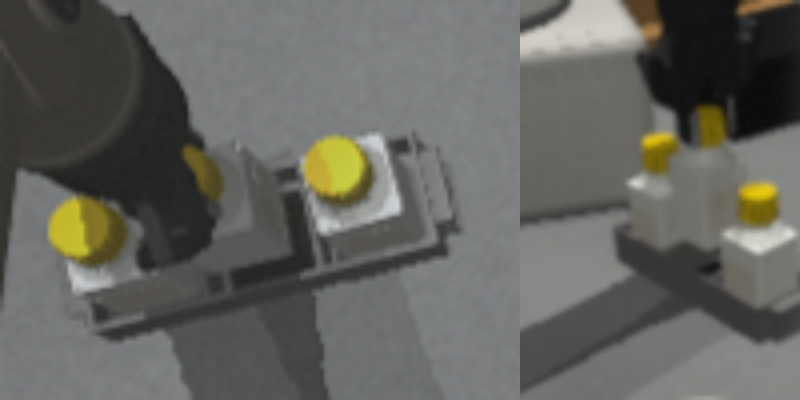

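```bash
python3 - <<'E'
from h import *
th=np.radians(12.3);ex=np.array([np.cos(th),np.sin(th)]);ey=np.array([-ex[1],ex[0]]);c=np.array([.530,.242])
for n in("top","side"):
    im,d=read_camera(n);W=cloud(n,d);L=np.stack([(W[...,:2]-c)@ex,(W[...,:2]-c)@ey,W[...,2]],-1)*1000
    white=(im.max(2).astype(int)-im.min(2)<40)&(im.min(2)>80)
    m=white&(np.abs(L[...,0])<45)&(np.abs(L[...,1])<36)&(L[...,2]>62)&(L[...,2]<138)
    P=L[m];print(n,len(P))
    a=P[(P[:,1]<-18)&(np.abs(P[:,0])<20)];b=P[(P[:,0]<-18)&(np.abs(P[:,1])<20)]
    for nm,q in(("-y face",a),("-x face",b)):
        if len(q)>8: print(nm,len(q),np.round(np.median(q,0),1),"slope",np.round(np.polyfit(q[:,2],q[:,1] if nm=="-y face" else q[:,0],1),3))
    # carrier walls / dividers z 36..44
    R=L[(np.abs(L[...,2]-40)<3)&(np.abs(L[...,0])<45)&(np.abs(L[...,1])<135)];print("rim x",np.round(np.percentile(R[:,0],[1,5,50,95,99])),"y",np.round(np.percentile(R[:,1],[1,99])))
    D=R[(np.abs(R[:,1])<45)&(np.abs(R[:,1])>28)&(np.abs(R[:,0])<32)];print("dividers",np.round(np.sort(D[:,1])))
E
```

```text
top 191
-y face 35 [  1.6 -24.6 122.1] slope [ 7.0000e-03 -2.5455e+01]
-x face 110 [-25.6  -2.4 103.4] slope [ 7.0000e-03 -2.6325e+01]
rim x [-39. -38. -28.  38.  40.] y [-123.  122.]
dividers [-38. -38. -38. -37. -37. -37. -37. -37. -37. -36. -36. -36. -36. -36.
 -35. -35. -35. -35. -35. -34. -34. -34. -34. -34.  36.  37.  37.  38.
  38.  39.  39.  40.]
side 346
-y face 139 [ -4.8 -24.6 105.9] slope [-2.0000e-03 -2.4276e+01]
-x face 132 [-27.2  -1.3  99.8] slope [ 2.000e-03 -2.742e+01]
rim x [-42. -41. -27.  29.  38.] y [-114.  112.]
dividers [-39. -36. -36.  35.  35.  39.  40.]
```

The bottle sits +2.4 mm in carrier y and about 0 in x, and it is vertical. The dividers are centred at ±37, so the carrier pose is right. I'll make a small shift and descend.

Call:
apply_moves(increments=[30,-2.5,0,4,0,30,0,0,8,0,30,0,0,10,0,30,0,0,8,0,30,0,0,6,0,30,0,0,3,0])

```text
t: 23.4
eef_pos: [0.5341, 0.2397, 0.0805]
tool_rot: [0.002, 0.609, 0.793, 0.004]
contact_force: [0.3, -0.2, -2.5]
gripper_width: 0.409
```

```bash
python3 plan.py 30 4 .532 .2400 .072; python3 -c "
from h import *
for i in range(4): print(np.round(get_obs()['contact_force'],1)); read_camera('side')"
```

```text
t 23.4 pos [0.5341 0.2397 0.0805] yawY 15.0 tilt [ 0.008  0.003 -1.   ] w 0.409 F [ 0.3 -0.2 -2.5]
[30.0, 0.2, -0.5, 2.1, 0.0, 30.0, 0.2, -0.5, 2.1, 0.0, 30.0, 0.2, -0.5, 2.1, 0.0, 30.0, 0.2, -0.5, 2.1, 0.0]
[ 0.3 -0.2 -2.5]
[-0.3 -0.3 -2.9]
[-0.8 -0.3 -3. ]
[-0.7  0.2 -3.6]
```

Call:
apply_moves(increments=[30,0,-0.5,3,0,30,0,-0.5,3,0,30,0,0,2,0,30,0,0,0,0])

```text
t: 24.1
eef_pos: [0.534, 0.24, 0.0734]
tool_rot: [0.003, 0.609, 0.793, 0.005]
contact_force: [-0.6, -0.8, -3.2]
gripper_width: 0.409
```

```bash
python3 -c "
from h import *
for i in range(4): o=get_obs();print(np.round(o['contact_force'],1),np.round(o['eef_pos'],4)); read_camera('side')"
```

```text
[-0.6 -0.8 -3.2] [0.534  0.24   0.0734]
[ 0.8 -0.2 -3. ] [0.534  0.2399 0.0735]
[ 0.3 -0.5 -2.7] [0.5341 0.2399 0.0736]
[ 0.2 -0.5 -3.1] [0.5342 0.24   0.0737]
```

Call:
apply_moves(increments=[30,0,0,2,0,30,0,0,2,0,30,0,0,0,0])

```text
t: 24.68
eef_pos: [0.5352, 0.2397, 0.0724]
tool_rot: [0.003, 0.609, 0.793, 0.006]
contact_force: [0.1, 0.7, -3.4]
gripper_width: 0.408
```

```bash
python3 -c "
from h import *
for i in range(4): o=get_obs();print(np.round(o['contact_force'],1),np.round(o['eef_pos'],4)); read_camera('side')"
```

```text
[ 0.1  0.7 -3.4] [0.5352 0.2397 0.0724]
[-1.  -0.2 -2.2] [0.5354 0.2398 0.0724]
[-1.2 -1.5  1.7] [0.5352 0.2398 0.0721]
[-0.4 -0.2  1.4] [0.5352 0.2397 0.072 ]
```

Contact at TCP 72 mm, as predicted: Fz went from −3 to +1.4. Now release.

Call:
apply_moves(increments=[34,0,0,0,0,36,0,0,0,0,38,0,0,0,0,42,0,0,0,0,50,0,0,0,0,58,0,0,0,0,58,0,0,0,0], squeeze=20)

```text
t: 25.75
eef_pos: [0.5357, 0.2403, 0.072]
tool_rot: [0.003, 0.609, 0.793, 0.006]
contact_force: [-0.0, -0.8, -0.8]
gripper_width: 0.678
```

```bash
cat > chk.py <<'E'
from h import *
import sys
th=np.radians(12.3);ex=np.array([np.cos(th),np.sin(th)]);ey=np.array([-ex[1],ex[0]]);c=np.array([.530,.242])
ims=[]
for n in("top","side"):
    im,d=read_camera(n);W=cloud(n,d);L=np.stack([(W[...,:2]-c)@ex,(W[...,:2]-c)@ey,W[...,2]],-1)*1000
    white=(im.max(2).astype(int)-im.min(2)<40)&(im.min(2)>80)
    m=white&(np.abs(L[...,0])<40)&(np.abs(L[...,1])<36)&(L[...,2]>46)&(L[...,2]<92)
    P=L[m]
    a=P[(P[:,1]<-18)&(np.abs(P[:,0])<20)];b=P[(P[:,0]<-18)&(np.abs(P[:,1])<20)]
    for nm,q in(("-y face",a),("-x face",b)):
        if len(q)>8: print(n,nm,len(q),np.round(np.median(q,0),1),"slope",np.round(np.polyfit(q[:,2],q[:,1] if nm=="-y face" else q[:,0],1)[0],3))
    hsv=cv2.cvtColor(im,cv2.COLOR_BGR2HSV)
    yl=(hsv[...,1]>100)&(hsv[...,0]>20)&(hsv[...,0]<40)&(L[...,2]>128)&(L[...,2]<145)&(np.abs(L[...,0])<45)&(np.abs(L[...,1])<120)
    k,l,s,_=cv2.connectedComponentsWithStats(yl.astype(np.uint8))
    for i in range(1,k):
        if s[i,4]>12:print(n,"cap",s[i,4],np.round(L[l==i].mean(0),1),np.round(W[l==i].mean(0),4))
    ims.append(cv2.resize(im[100:230,80:250],(523,400)) if n=="top" else cv2.resize(im[90:220,150:300],(461,400))[:,:277])
cv2.imwrite(sys.argv[1],np.hstack(ims)[:,:800])
o=get_obs();print(o["t"],np.round(o["eef_pos"],4),o["gripper_width"],np.round(o["contact_force"],1))
E
python3 chk.py pics/c1.png
```

```text
top -y face 37 [  1.9 -27.6  84.6] slope 0.054
top -x face 40 [-24.4  -9.4  67.6] slope 0.018
top cap 186 [ 1.000e-01 -7.380e+01  1.343e+02] [0.5458 0.17   0.1343]
top cap 51 [  2.3 -14.1 135.7] [0.5353 0.2287 0.1357]
top cap 186 [  0.7  74.  134.1] [0.5149 0.3144 0.1341]
side -y face 49 [-10.7 -26.8  81.5] slope 0.054
side -x face 80 [-26.2  -1.9  70.7] slope 0.002
side cap 51 [ -1.6  -6.6 135.1] [0.5299 0.2352 0.1351]
side cap 54 [ -4.1 -77.4 132.8] [0.5425 0.1655 0.1328]
25.85 [0.5357 0.2402 0.072 ] 0.681605349184423 [ 1. -1. -0.]
```

View pics/c1.png

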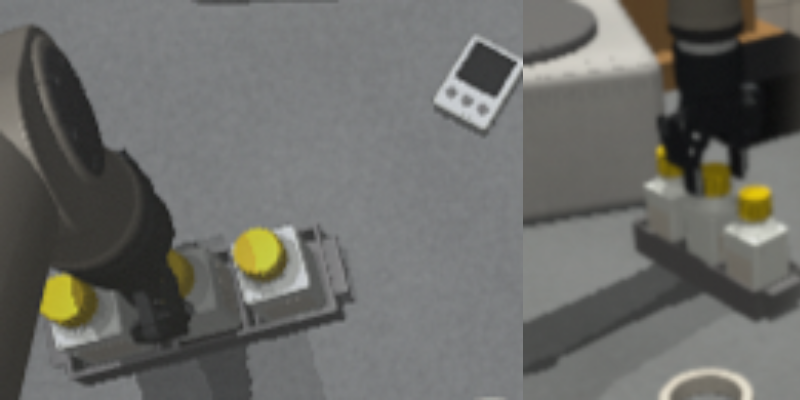

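The bottle is in the middle compartment and the jaws are open around the cap. I'll retreat straight up.

Call:
apply_moves(increments=[58,0,0,-8,0,58,0,0,-15,0,58,0,0,-20,0,58,0,0,-25,0,58,0,0,-25,0,58,0,0,-25,0,58,0,0,-20,0])

```text
t: 26.72
eef_pos: [0.5341, 0.2387, 0.2194]
tool_rot: [0.003, 0.609, 0.793, 0.007]
contact_force: [-0.7, -0.5, 0.2]
gripper_width: 0.679
```

```bash
python3 plan.py 58 10 .36 .45 .22
```

```text
t 26.73 pos [0.5341 0.2387 0.2194] yawY 14.9 tilt [ 0.014  0.007 -1.   ] w 0.679 F [-0.7 -0.5  0.2]
[58.0, 24.9, -11.4, -0.1, 0.0, 58.0, 24.9, -11.4, -0.1, 0.0, 58.0, 24.9, -11.4, -0.1, 0.0, 58.0, 24.9, -11.4, -0.1, 0.0, 58.0, 24.9, -11.4, -0.1, 0.0, 58.0, 24.9, -11.4, -0.1, 0.0, 58.0, 24.9, -11.4, -0.1, 0.0, 58.0, 24.9, -11.4, -0.1, 0.0, 58.0, 24.9, -11.4, -0.1, 0.0, 58.0, 24.9, -11.4, -0.1, 0.0]
```

Call:
apply_moves(increments=[58,15,-7,0,0,58,25,-11,0,0,58,25,-11,0,0,58,25,-11,0,0,58,25,-11,0,0,58,25,-11,0,0,58,25,-11,0,0,58,25,-11,0,0,58,15,-7,0,0])

```text
t: 27.85
eef_pos: [0.3797, 0.4224, 0.2172]
tool_rot: [0.002, 0.608, 0.794, 0.006]
contact_force: [0.2, -0.2, -0.1]
gripper_width: 0.685
```

```bash
python3 chk.py pics/c2.png; python3 - <<'E'
from h import *
im,d=read_camera("top");W=cloud("top",d)
for t in ("timer","jar","tipbox","tape"):
    for r in outline_of("top",t)[:1]:
        print(t,round(r["p"],2),np.round(r["extent"]).tolist(),np.round(np.nanmedian(W[r["pixels"]],0),3))
E
```

```text
top -y face 45 [ -2.6 -27.7  82.6] slope 0.06
top -x face 68 [-24.4   0.6  69.4] slope 0.019
top cap 187 [ 1.000e-01 -7.390e+01  1.342e+02] [0.5458 0.1698 0.1342]
top cap 203 [  1.4  -2.3 136.9] [0.5318 0.24   0.1369]
top cap 198 [  1.2  74.9 134.1] [0.5152 0.3155 0.1341]
side -y face 48 [ -8.4 -27.2  82.4] slope 0.011
side -x face 77 [-26.   -1.   71.5] slope 0.043
side cap 47 [ -3.1  72.7 132.6] [0.5115 0.3124 0.1326]
side cap 59 [ -2.5  -5.6 134.4] [0.5287 0.236  0.1344]
side cap 54 [ -3.2 -77.3 132.7] [0.5433 0.1657 0.1327]
27.95 [0.3796 0.4228 0.2173] 0.6809477128078221 [-0.5  0.1  0.4]
timer 0.83 [237.0, 127.0, 34.0, 30.0] [0.721 0.001 0.018]
jar 0.65 [286.0, 134.0, 23.0, 33.0] [ 0.683 -0.127  0.069]
tipbox 0.95 [404.0, 250.0, 64.0, 46.0] [ 0.372 -0.396  0.076]
tape 0.72 [239.0, 247.0, 35.0, 35.0] [0.398 0.    0.023]
```

View pics/c2.png

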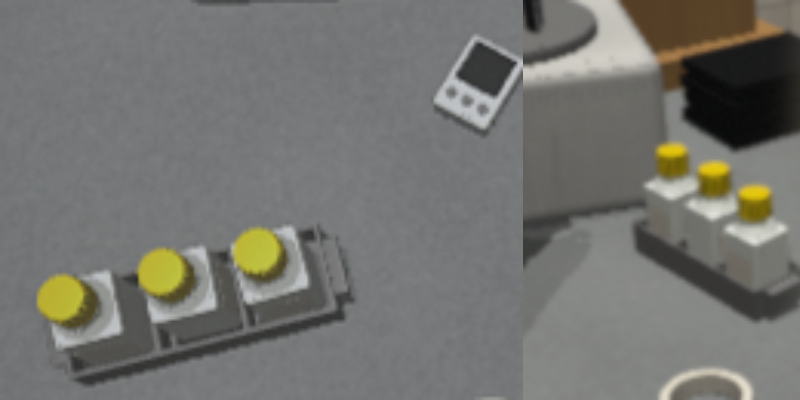

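The bottle stands on the pad: its cap is 2.8 mm above the neighbours' caps (the pad is 3 mm) and 2–3 mm from the centre. Everything else is where it was.

```bash
python3 -c "
from station import *
print(hand_in())"
```

```text
the job is handed in; nothing more can be done
None
```

The bottle was stood up on the bench and let go, then picked up again and set upright on the pad in the middle compartment. I handed the job in at about 28 s; it gave no verdict.

**How it went:**
- I gripped the cap and turned the bottle up about its base edge with a light grip, then left it standing free on the bench for about 0.6 s.
- I then regripped the cap at 40 N, carried it over the neighbouring bottle, lowered it onto the pad and released it.

**Last checks:**
- **Bottle:** the cap is 2–3 mm from the pad centre in the top view. It is 2.8 mm above the neighbours' caps, which matches the 3 mm pad, so the bottle sits flat.
- **Other things:** the neighbours, timer, jar, tip box and tape roll are within about 2 mm of where they started. The gripper is clear of everything.

**What failed or disagreed:**
- **Fingertip position:** the cameras put the fingertips about 40 mm behind the reported tool point. Because of this my first attempt to grip the cap closed on air above it without touching the bottle. I used the camera heights after that.
- **First tilt:** at the 20 N grip the bottle stuck at 34° and lifted off the bench. I lowered it until the edge touched again and carried on with a lighter grip.
- **Side camera:** it shows the caps 3–6 mm off the top view, for the neighbours too, because it sees only part of each cap. The face-slope estimates (0.01–0.06) come from few points and are noisy. I relied on the cap height for uprightness.

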